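# Set up and load the resistor rig

### The job

Set up the resistor load rig: free the carriage's orange clamp lever, slide the carriage until its red pointer stands at the orange mark, and clamp it again with the lever fully home. Then lay every green resistor on the bench across the two notched bars, each one level with its tube down in a slot of both bars, and last throw the feed lever into the notch with the green tag. Leave the two glass tubes standing, and them, the battery cell and the can where they are.

Things in the scene. Friction and masses are not known exactly. Their poses are not given: they have to be found in the camera images.
- rig: Fixed resistor load rig, grey base plate 12 mm thick reaching from rig x -90 to +150 and y -165 to +165 mm. Origin: at the plate's underside, on the table. Rig +x points roughly away from the robot. Two parallel notched bars along rig y carry the resistors: the fixed one at rig x = -50 mm, the movable one on the blue carriage, beyond it in +x. Seated resistors lie along rig x.
- fixed_bar (a point): Middle of the fixed notched bar at slot-floor height (rig x = -50, y = 0, z = 46 mm). Both bars: 12 mm thick in x, 195 mm long in y, four open-topped slots 25 mm wide at rig y = -75, -25, +25, +75 mm, copper floors at z = 46, teeth up to z = 60 mm.
- movable_bar (a point): The same point of the movable bar. A resistor with its green tube in a slot of both bars (same y) has its axis at z = 56 mm. Its white end blocks are wider than the slots and must hang outside the two bars, so put its middle midway between the bars.
- carriage (a joint): Carriage slide, m: 0 = furthest from the robot (movable bar at rig x = +80 mm), grows to 0.085 as it slides along rig -x towards the fixed bar. Unclamped it drags with about 5 N and stays where left; clamped it stands fast (tens of N).
- handle (a point): Black upright round grip on the carriage's -y end, 16 mm across, from z = 50 to 95 mm; this point is on its axis at z = 80 mm. It is 12 mm further in rig +x than the movable bar.
- pointer (a point): Tip of the red pointer (4 mm wide) on the carriage's -y end, in line with the middle of the movable bar, read against the mark on the white scale (point at rig y = -150 mm, z = 17 mm).
- mark: Orange set mark (3 mm wide line across the scale, with a broader foot) lying on the white scale of the rig at rig y = -150 mm; its axes are parallel to the rig's. Only its x along the rig changes. The carriage is at the mark when the pointer has the same rig x as this origin.
- clamp (a joint): Clamp lever on the carriage's +y end, rad: 0 = clamped (arm swung inward, 0.6 rad towards rig -y from rig +x), 1.2 = fully free (0.6 rad towards rig +y); turns counter-clockwise seen from above to free. End stops at both ends; grips firmly only near 0 and has let go beyond about 0.5. Stiff (about 2 N at its knob), stays where left; moves with the carriage.
- clamp_knob (a point): Upright orange round knob at the end of the orange clamp arm, 16 mm across, from z = 59 to 101 mm, 60 mm from the lever's vertical pivot; this point is on its axis at z = 88 mm.
- clamp_pivot (a point): Vertical pivot of the clamp lever, on the carriage, z = 53 mm (12 mm further in rig +x than the movable bar, rig y = +118 mm).
- selector: Fixed grey feed selector box, 190 (x) x 70 (y) x 50 mm high. Origin: centre of its underside. The lever swings in its x-z plane about a horizontal pivot 50 mm above the origin.
- feed (a joint): Feed lever angle, rad: 0 = upright, positive = leaning to selector +x. Four sprung detent notches at -0.48 (parked, at the start), -0.16, 0.16 and 0.48; a push of 1 to 3 N at the ball carries it over the bump between two notches and it clicks into the nearest notch when let go. Push the ball: squeezed hard it cannot turn between the fingers.
- feed_tip (a point): Centre of the black ball, 22 mm across, at the end of the feed lever, 95 mm from the pivot (145 mm above the table when upright). Shaft below it 8 mm thick.
- tag_green: Green tag plate 16 x 20 x 4 mm on top of the selector box, beside one of the notches (which one varies; red and yellow tags mark the two others). Axes parallel to the selector's. The lever is in the green notch when the ball's x along the selector is that of the tag.
- tube1: Bystander: glass tube on a brown base, upright, 48 mm across, 92 mm tall.
- tube2: Bystander: second such glass tube.
- battery: Bystander: upright battery cell, 33 mm across, 52 mm tall.
- spool: Bystander: small can, 56 mm across, 70 mm tall.
- res1: Green tubular power resistor, 140 mm long (x axis), 110 g: green tube 20 mm across, with a square white ceramic end block 26 x 26 x 12 mm at each end (116 mm between the blocks). Origin at its centre, 13 mm above the table when lying there. Two to four of the four are on the bench.
- res2: Green tubular power resistor, 140 mm long (x axis), 110 g: green tube 20 mm across, with a square white ceramic end block 26 x 26 x 12 mm at each end (116 mm between the blocks). Origin at its centre, 13 mm above the table when lying there. Two to four of the four are on the bench.
- res3: Green tubular power resistor, 140 mm long (x axis), 110 g: green tube 20 mm across, with a square white ceramic end block 26 x 26 x 12 mm at each end (116 mm between the blocks). Origin at its centre, 13 mm above the table when lying there. Two to four of the four are on the bench.
- res4: Green tubular power resistor, 140 mm long (x axis), 110 g: green tube 20 mm across, with a square white ceramic end block 26 x 26 x 12 mm at each end (116 mm between the blocks). Origin at its centre, 13 mm above the table when lying there. Two to four of the four are on the bench.
Not all that is in view belongs to the job. Leave any purple or turquoise look-alike of the res3 alone.

How it is judged:
On the way, in this order (a step that is already met when the one before it is completed fails the run):
1. the clamp lever is swung free (value of joint clamp above 0.8 rad), for 0.1 s.
2. with the clamp free, the carriage stands at the mark (within 4 mm) (x of pointer in the frame of mark between -0.004 and 0.004 m and value of joint clamp above 0.65 rad), for 0.2 s.
3. the carriage is clamped at the mark (x of pointer in the frame of mark between -0.004 and 0.004 m and value of joint clamp below 0.25 rad), for 0.2 s.
4. with the carriage clamped, every resistor lies in a slot of both bars (all of step 3 and z of res1 in the frame of rig between 0.051 and 0.0605 m and y of res1 in the frame of rig between -0.088 and 0.088 m and angle between the x axis of each of res1, res2, res3, res4 and the x axis of rig, either way round below 0.12 rad and linear speed of each of res1, res2, res3, res4 below 0.03 m/s and z of res2 in the frame of rig between 0.051 and 0.0605 m and y of res2 in the frame of rig between -0.088 and 0.088 m and z of res3 in the frame of rig between 0.051 and 0.0605 m and y of res3 in the frame of rig between -0.088 and 0.088 m and z of res4 in the frame of rig between 0.051 and 0.0605 m and y of res4 in the frame of rig between -0.088 and 0.088 m), for 0.3 s.
5. the feed lever rests in the green notch (x of feed_tip in the frame of tag_green between -0.01 and 0.01 m and velocity of joint feed between -0.1 and 0.1 rad/s), for 0.3 s.
At the end, for the whole second after the job is handed in: Pointer within 4 mm of the mark along the rig, clamp lever within 0.25 rad of its clamped stop, every resistor present lying still in a slot of both bars (axis 51 to 60.5 mm above the rig's underside, within 0.12 rad of rig x), feed lever's ball within 10 mm of the green tag along the selector (all of step 4 and x of feed_tip in the frame of tag_green between -0.01 and 0.01 m); the robot touches nothing.
It fails at once if the battery, the can or a glass tube is pushed more than 4 cm away (distance of any of tube1, tube2, battery, spool from where it was at the start of the episode above 0.04 m).
It fails at once if a glass tube is tipped (angle between any of tube1, tube2's own z axis and vertical above 0.5 rad).
Of res1, res2, res3, res4 only 2 to 4 are there at a start; the rules pass over those that are not, and their reading is None.
At some moment in a run one of res1, res2, res3, res4 may be knocked a few centimetres aside while the robot is not near it.
Once in a run the grip may slacken for a moment while it holds something.
It also fails if it takes over 210 s, if anything falls off the work surface, if the arm or the gripper's body presses on something with over 40 N, if the wrist force passes 120 N, or if a joint passes its speed limit or range.

### The arm

A 7-joint arm with a two-finger parallel gripper is mounted at the origin on the work surface. World frame = base frame: x ahead of the robot, y to its left, z up, the work surface at z = 0. Lengths are in m, angles in rad, forces in N, time in s.
With the tool pointing down it reaches from about 0.4 to 0.85 m from the base axis. Payload 10.4 kg.
Tool frame: the origin (TCP) lies at the very end of the fingers, on their centre line; the grasp point (between the pads) lies 19 mm behind it; x points along the fingers, z is the direction in which the jaws open and shut, and the axes are right-handed (so a half turn about x gives the same grasp; the last joint's range is limited). The gripper opens to 85 mm and grips with 20 to 120 N. Pads are 22 mm wide; open, the fingers measure 114 mm over their backs; the gripper's body (76 mm by 85 mm) begins 54 mm behind the grasp point. The pads swing forward as they close: fully open they stand 13 mm farther back than shut.
Start: joints at [-1.363, 0.332, -0.065, 1.46, 0.022, 1.35, -0.088], TCP at [0.143, 0.608, 0.231] pointing down, gripper open.
Joint ranges: [-2.6, 2.6], [-0.5, 2.12], [-1.47, 1.34], [0.16, 2.42], [-1.27, 4.41], [0.06, 2.06], [-2.6, 2.6]. Speed limits (rad/s): [2.22, 2.22, 2.79, 2.79, 3.14, 3.14, 3.14].

### API

Orientations are given as a unit quaternion [x, y, z, w].
In Python, from workcell import get_obs, camera, camera_info, hand_in gives the robot as it stands.
- The arm moves only by the tool move_arm, never from a script. Its argument "motion" is text: rows parted by semicolons, each of 4 numbers parted by spaces: the shift along the world's x, y, z in m, then the turn about the world's z in rad. In form: tx ty tz spin; .... A call has 1 to 10 rows; each row is the pose to reach, as a shift and turn from the pose commanded when the call began; what a row does not reach only later rows make up. A row lasts 1/8 s, in which the tool goes at most 62.5 mm and 10.7 degrees, less where a joint would pass 70% of its speed; a pose out of reach is approached as far as the arm can. A call with a gripper value outside its range is refused whole. "grip" is the opening, from 0 (shut) to 1 (fully open), set as the call begins (left out, the last holds). The fingers move at their own pace and stop on an object; "force" is the grip in N (left out, the last holds). Time passes only in rows, so rows that repeat a pose let the fingers close. It gives the time, the measured TCP pose, the force and the opening at its end, in the units of the state.
- get_obs(): the state, without advancing time (a new reading comes with each control period).
- camera(name): name is "scene" or "top"; returns (picture, depth): 480x640x3 uint8, red, green, blue; 480x640 float32, m along the optical axis (not along the pixel's ray), 0 where there is no reading.
- camera_info(name): a dict with "camera_matrix" (3x3 intrinsics, pixels), "k1" (the pictures are not rectified: a ray, as slopes to the right and down, at radius r is drawn at 1 + k1 r^2 times it, then the intrinsics apply), "eye" and "attitude" of the camera in the world. Camera axes: x right, y up, looking along -z (the intrinsics and any distortion apply to the point x, -y, -z); pixel columns grow to the right and rows downward; lengths in m; the calibration is good to about 2 mm. A picture is of the moment at which its call begins. camera_info takes no time and is no camera call.
- hand_in(): hands the job in, once; it reports no verdict.
The state is a dict: "clock": time; "joint_pos": joint angles; "joint_velocities": joint speeds; "tau": joint torques, N m; "position": TCP position; "ee_rot": TCP orientation; "ft_force": force on the tool from outside, world axes, zero at the start; "torque": the same for the moment, N m; "grip_width": opening from 0.0 (shut) to 1.0 (fully open).
Only numpy, scipy, OpenCV 4.12 (cv2) and the standard library are available. Lean on these libraries where they do the work, as an engineer would, in place of code of your own. Each camera call takes 0.05 s, during which the arm holds its last target.

## Working session

There is one attempt and no reset: what is moved stays moved. The work goes in short steps, Python scripts to look and compute and a tool call to move; the robot and the scene stay as the last step left them, time stands still between calls to the robot, and variables do not carry over. Pictures are saved under pics/ and viewed, and the job is handed in when it is done.

Besides the shell and the picture viewer there is one more tool, called by a JSON object that holds its "fn" and its "kwargs". move_arm: Moves the arm, as the interface text tells. Its arguments: {"type":"object","properties":{"motion":{"type":"string"},"grip":{"type":"number"},"force":{"type":"number"}},"required":["motion"]}

```bash
ls; mkdir -p pics; cat > h.py <<'E'
import numpy as np, cv2
from workcell import get_obs, camera, camera_info, hand_in
E
python3 - <<'E'
from h import *
print(get_obs())
for n in ("scene","top"):
    print(n,camera_info(n))
    p,d=camera(n); np.savez(f"pics/{n}0.npz",p=p,d=d)
    cv2.imwrite(f"pics/{n}0.png",p[:,:,::-1])
    print(d.min(),d.max())
E
```

```text
pics
{'clock': 0.0, 'joint_pos': array([-1.36260424,  0.33285816, -0.06470073,  1.4609839 ,  0.02164225,
        1.34988871, -0.08850576]), 'joint_velocities': array([-2.17250575e-05, -4.60188077e-04,  6.98569038e-04, -5.20018699e-04,
       -1.08185955e-03, -1.06243578e-03,  1.30204269e-03]), 'tau': array([ 2.44899129e-04, -6.25451374e+01,  4.92426369e-02, -3.91603124e+01,
        1.61461037e-02,  9.69661691e-03,  2.58221050e-06]), 'position': array([0.14289822, 0.60804452, 0.23050418]), 'ee_rot': array([-0.43945757,  0.55461311,  0.43876582,  0.55386451]), 'ft_force': array([0.3154292 , 0.93863612, 0.54064441]), 'torque': array([ 0.04576304,  0.0485978 , -0.01974773]), 'grip_width': 1.0007812840254484}
scene {'camera_matrix': array([[537.23183432,   0.        , 323.22826151],
       [  0.        , 537.23183432, 234.98187953],
       [  0.        ,   0.        ,   1.        ]]), 'k1': 0.04148396947896863, 'eye': array([0.92907807, 0.68759819, 1.26465668]), 'attitude': array([0.07757298, 0.29572138, 0.91858632, 0.25046052])}
0.0 3.526531
top {'camera_matrix': array([[559.4695448 ,   0.        , 321.79748072],
       [  0.        , 559.4695448 , 240.07238852],
       [  0.        ,   0.        ,   1.        ]]), 'k1': -0.17318265054360787, 'eye': array([ 0.45732178, -0.01957833,  1.45443526]), 'attitude': array([ 0.01030888, -0.01719051, -0.70550891,  0.70841753])}
0.0 2.276956
```

View pics/scene0.png

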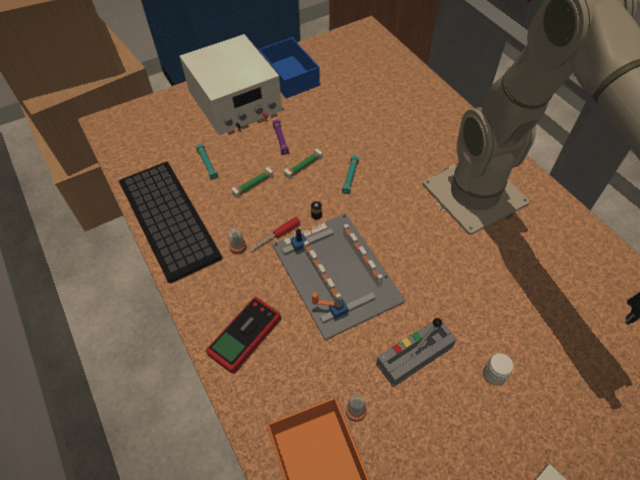

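View pics/top0.png

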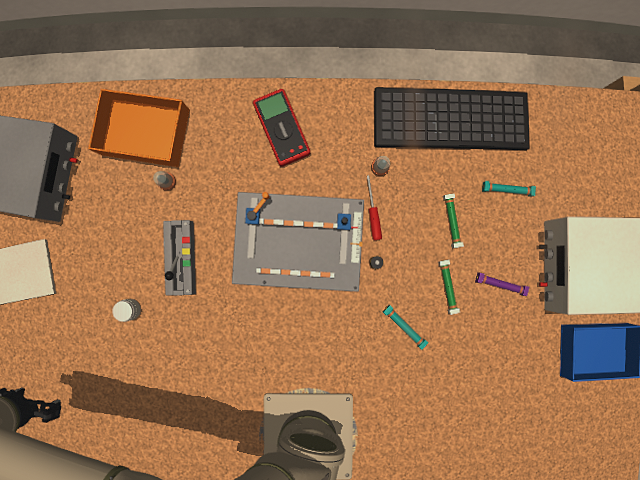

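The scene view has green resistors at (253,181) and (304,163). In the top view they are at (453,221) and (448,287). Possible mix-ups: turquoise at top (509,188) and (405,327), purple at (502,284), all left alone. Next I'll crop closer and measure.

```bash
cat > h.py <<'E'
import numpy as np, cv2
from scipy.spatial.transform import Rotation as R
from workcell import get_obs, camera, camera_info, hand_in
def cam(n):
    i=camera_info(n); K=np.array(i["camera_matrix"]); D=np.array([i["k1"],0,0,0.]); return K,D,np.array(i["eye"]),R.from_quat(i["attitude"]).as_matrix()
def ray(n,uv):
    K,D,e,A=cam(n)
    s=cv2.undistortPoints(np.array(uv,float).reshape(-1,1,2),K,D).reshape(-1,2)
    d=np.c_[s[:,0],-s[:,1],-np.ones(len(s))]
    return e,d@A.T
def atz(n,uv,z):
    e,d=ray(n,uv); return e+d*((z-e[2])/d[:,2])[:,None]
def atd(n,uv,dep):
    e,d=ray(n,uv); return e+d*np.asarray(dep).reshape(-1,1)
def proj(n,P):
    K,D,e,A=cam(n); c=(np.array(P,float).reshape(-1,3)-e)@A
    c=c*[1,-1,-1]
    return cv2.projectPoints(c.reshape(-1,1,3),np.zeros(3),np.zeros(3),K,D)[0].reshape(-1,2)
def tri(uv1,uv2):
    e1,d1=ray("scene",[uv1]);e2,d2=ray("top",[uv2]); d1=d1[0];d2=d2[0]
    t=np.linalg.lstsq(np.c_[d1,-d2],e2-e1,rcond=None)[0]
    a=e1+t[0]*d1;b=e2+t[1]*d2
    return (a+b)/2,np.linalg.norm(a-b)
def snap(n,name):
    p,d=camera(n); np.savez(f"pics/{name}.npz",p=p,d=d); return p,d
def crop(p,x0,y0,x1,y1,s,name):
    c=cv2.resize(p[y0:y1,x0:x1],None,fx=s,fy=s,interpolation=cv2.INTER_CUBIC)
    cv2.imwrite(f"pics/{name}.png",c[:,:,::-1])
def load(name):
    z=np.load(f"pics/{name}.npz"); return z["p"],z["d"]
def cloud(n,d):
    v,u=np.mgrid[0:480,0:640]; uv=np.c_[u.ravel(),v.ravel()]
    P=atd(n,uv,d.ravel()); return P.reshape(480,640,3)
E
python3 - <<'E'
from h import *
p,d=load("top0"); crop(p,225,180,385,300,5,"t_rig"); crop(p,150,205,210,305,6,"t_sel"); crop(p,430,180,550,330,4,"t_res")
P=cloud("top",d)
print(P[350,200],P[230,600],P[270,250],P[171,165],P[309,125])
p,d=load("scene0"); crop(p,265,205,415,340,5,"s_rig")
Q=cloud("scene",d); print(Q[260,400],Q[200,300])
E
```

```text
[0.22498536 0.28361746 0.00147254] [ 0.53612105 -0.71951528  0.14618077] [0.43545252 0.1510568  0.01539064] [0.69477217 0.38173958 0.00418704] [0.33544895 0.46160548 0.07180386]
[ 3.35671417e-01  8.64819870e-02 -2.55900990e-04] [ 0.47093836 -0.2469615  -0.00177543]
```

View pics/t_rig.png

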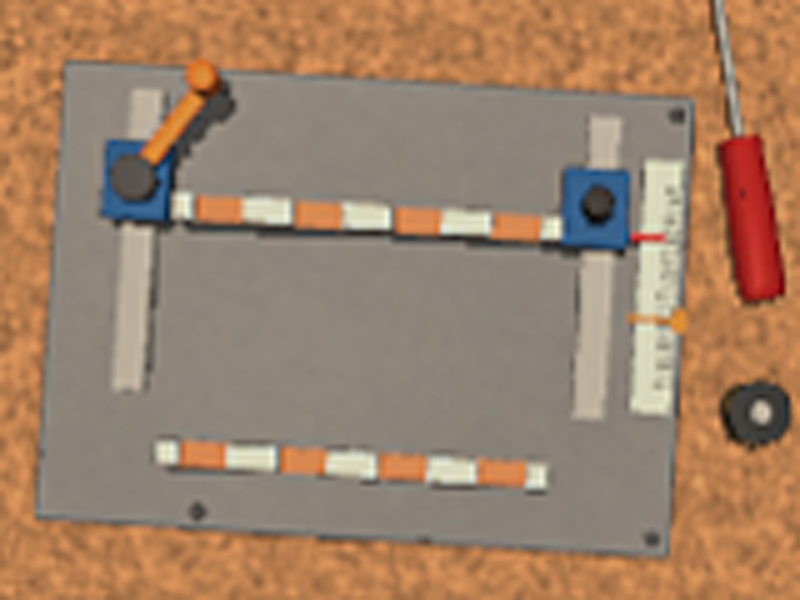

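View pics/t_sel.png

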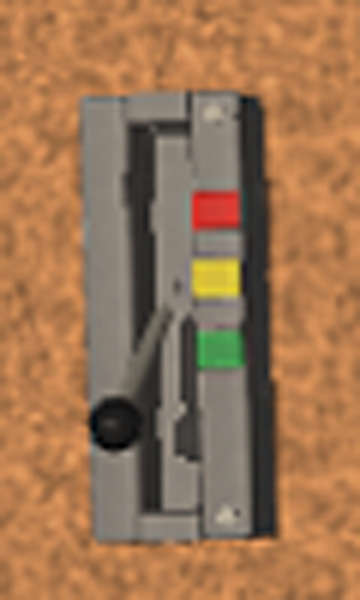

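View pics/s_rig.png

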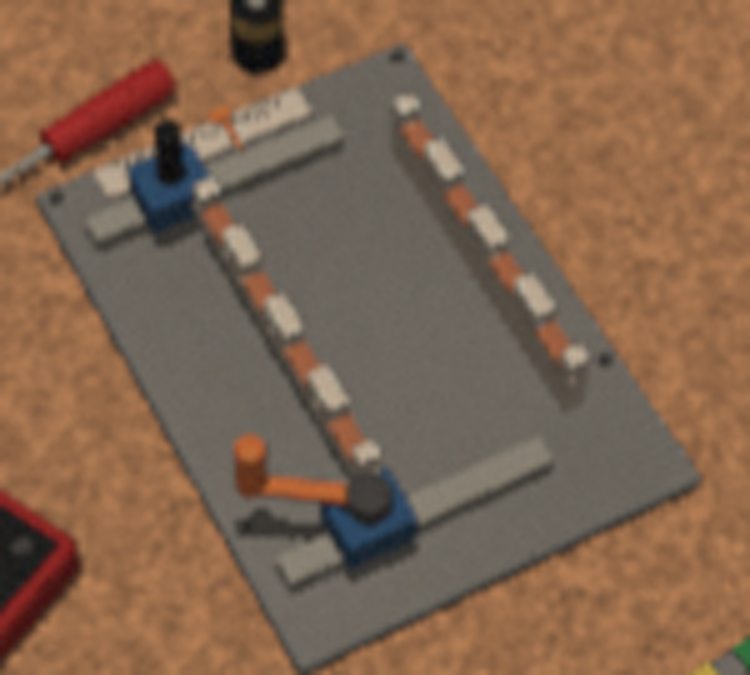

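View pics/t_res.png

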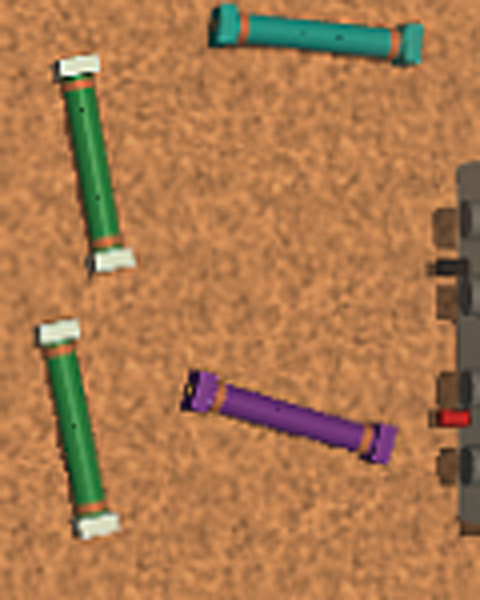

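Top crop: rig corners near top pixels (238,192), (364,200), (358,291) and (232,283). The orange clamp knob is at (265,195), the black handle at (344,221), the red pointer at (355,227) and the orange mark at (357,244). On the selector, the green tag is at (187,263) and the ball at (169,275). Now I'll fit the poses.

```bash
cat > meas.py <<'E'
from h import *
def T(x,y): return ((x+.5)/5-.5+225,(y+.5)/5-.5+180)
def S(x,y): return ((x+.5)/5-.5+265,(y+.5)/5-.5+205)
def fit(L,W):
    L=np.array(L,float);W=np.array(W)
    lm=L[:,:2].mean(0);wm=W[:,:2].mean(0);a=L[:,:2]-lm;b=W[:,:2]-wm
    th=np.arctan2((a[:,0]*b[:,1]-a[:,1]*b[:,0]).sum(),(a*b).sum()); c,s=np.cos(th),np.sin(th);M=np.array([[c,-s],[s,c]])
    o=wm-M@lm; return th,o,(M.T@(W[:,:2]-o).T).T-L[:,:2]
E
python3 - <<'E'
from meas import *
L=[(150,165),(150,-165),(-90,-165),(-90,165)]; L=np.array(L)/1000
W=atz("top",[T(67,62),T(693,99),T(667,555),T(37,517)],.012)
th,o,r=fit(L,W); print("top",th,o,(r*1000).round(1))
W2=atz("scene",[S(303,671),S(40,200),S(403,47),S(698,480)],.012)
th2,o2,r=fit(L,W2); print("scene",th2,o2,(r*1000).round(1))
def rig(P,th=th,o=o):
    c,s=np.cos(th),np.sin(th); return np.r_[np.array([[c,s],[-s,c]])@(P[:2]-o),P[2]]*1000
for n,s,t in [("knobtop",(250,440),(201,74)),("handletop",(168,128),(598,200)),("pivot",(369,492),(134,177)),("mbar -y end",(206,190),(553,229)),("mbar+y",(366,453),(183,206)),("fbar+y",(575,355),(167,453)),("fbar-y",(407,104),(538,476)),("markfoot",(221,119),(678,321))]:
    P,e=tri(S(*s),T(*t)); print(n,P.round(4),"rig",rig(P).round(1),"gap mm",round(e*1000,1))
print("pointer",rig(atz("top",[T(650,238)],.017)[0]),"mark",rig(atz("top",[T(650,320)],.0145)[0]),rig(atz("top",[T(678,321)],.0145)[0]))
E
```

```text
top -0.05550868487862121 [0.48057947 0.03038191] [[-1.8 -2.2]
 [-1.8  2.1]
 [ 1.8  2.1]
 [ 1.8 -2. ]]
scene -0.054055357896100734 [0.48345284 0.0356744 ] [[-2.5 -2.4]
 [-2.9  3.3]
 [ 2.2  2.2]
 [ 3.1 -3. ]]
knobtop [0.6205 0.1064 0.102 ] rig [135.5  83.7 102. ] gap mm 0.1
handletop [ 0.5605 -0.0872  0.0934] rig [  86.3 -112.9   93.4] gap mm 0.1
pivot [0.5733 0.1432 0.0627] rig [ 86.3 117.8  62.7] gap mm 0.3
mbar -y end [ 0.5494 -0.0669  0.0516] rig [ 74.1 -93.3  51.6] gap mm 0.9
mbar+y [0.5599 0.1192 0.0535] rig [74.2 93.1 53.5] gap mm 0.5
fbar+y [0.4359 0.126  0.0559] rig [-49.9  93.   55.9] gap mm 0.5
fbar-y [ 0.4249 -0.0594  0.0544] rig [-50.6 -92.7  54.4] gap mm 0.4
markfoot [ 0.5044 -0.133   0.009 ] rig [  32.8 -161.8    9. ] gap mm 0.0
pointer [  74.38891231 -144.34026121   17.        ] mark [  32.26675937 -146.91445338   14.5       ] [  32.61362777 -161.38855142   14.5       ]
```

```bash
python3 - <<'E'
from meas import *
M=R.from_quat(get_obs()["ee_rot"]).as_matrix(); print(M.round(3))
p,d=load("scene0"); crop(p,220,135,340,265,6,"s_res"); crop(p,370,310,470,390,7,"s_sel")
for n in ("top","scene"):
    p,d=load(n+"0"); P=cloud(n,d)
    hsv=cv2.cvtColor(p,cv2.COLOR_RGB2HSV)
    # green tube segmentation
    m=((hsv[...,0]>50)&(hsv[...,0]<78)&(hsv[...,1]>110)&(hsv[...,2]>50)).astype(np.uint8)
    k,l,st,c=cv2.connectedComponentsWithStats(m)
    for i in range(1,k):
        if st[i,4]>40:
            v,u=np.where(l==i); pts=P[v,u]; z=np.percentile(pts[:,2],90); mn=np.median(pts,0)
            pa=cv2.minAreaRect(np.c_[u,v].astype(np.float32)); 
            bx=pts[:,:2].astype(np.float32); r=cv2.minAreaRect(bx*1000)
            print(n,c[i].round(1),st[i,4],"med",mn.round(4),"z90",z.round(4),"rect",np.round(r[0]),np.round(r[1]),round(r[2],1))
E
```

```text
[[-0.    -0.973  0.229]
 [-0.001  0.229  0.973]
 [-1.    -0.    -0.001]]
top [452.5 220.1] 259 med [ 0.567 -0.373  0.021] z90 0.0256 rect [ 536. -197.] [ 96. 377.] 9.6
top [448.4 286.8] 263 med [ 0.3931 -0.3619  0.0214] z90 0.0255 rect [ 394. -363.] [96. 20.] 12.7
scene [303.7 163.1] 124 med [ 0.3967 -0.3553  0.0204] z90 0.0253 rect [ 395. -357.] [93. 17.] 13.3
scene [253.2 181.6] 141 med [ 0.5669 -0.3678  0.0196] z90 0.0246 rect [ 567. -369.] [93. 15.] 8.9
```

View pics/s_res.png

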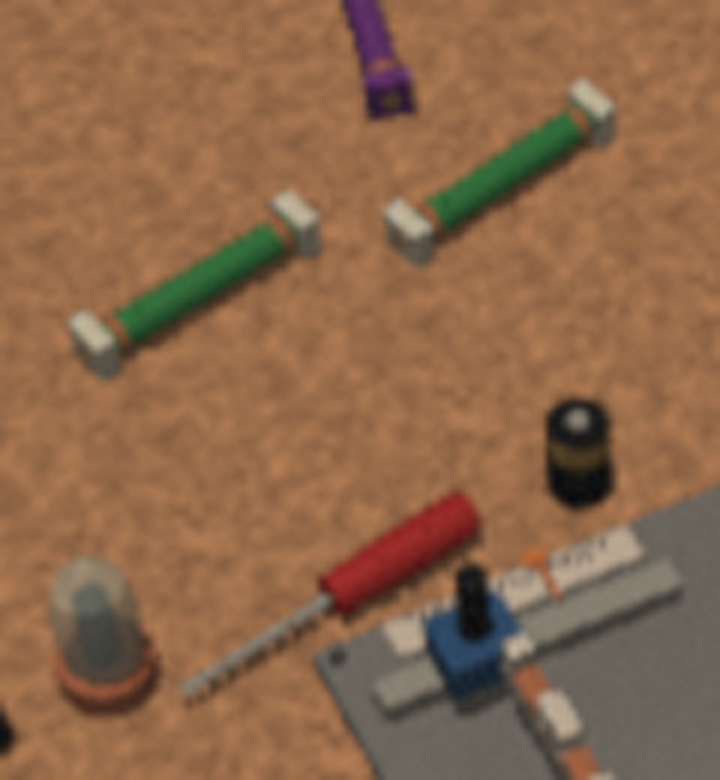

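View pics/s_sel.png

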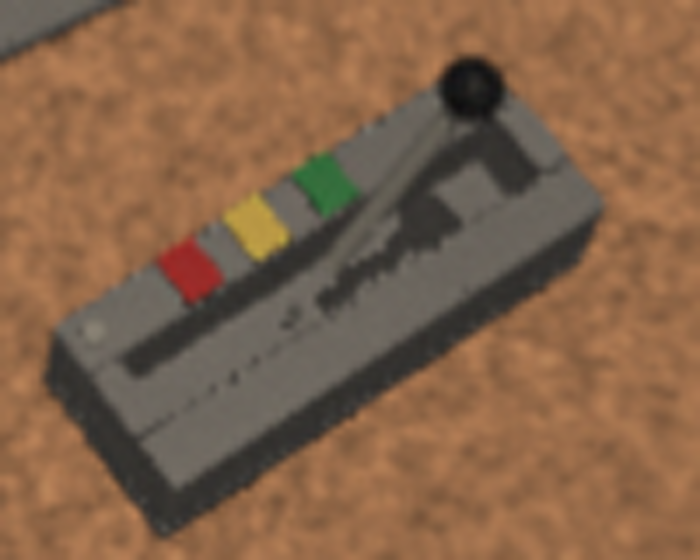

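{"fn": "move_arm", "kwargs": {"motion": "0.478 -0.501 0 0; 0.478 -0.501 0 0; 0.478 -0.501 0 0; 0.478 -0.501 0 0; 0.478 -0.501 0 0; 0.478 -0.501 0 0; 0.478 -0.501 0 0; 0.478 -0.501 0 0; 0.478 -0.501 0 0; 0.478 -0.501 0 0", "grip": 0.5, "force": 20}}

```text
clock: 1.35
position: [0.5754, 0.1547, 0.2312]
ee_rot: [-0.439, 0.554, 0.439, 0.554]
ft_force: [1.3, 1.5, 0.1]
grip_width: 0.501
```

{"fn": "move_arm", "kwargs": {"motion": "0.045 -0.048 0 0; 0.045 -0.048 0 0; 0.045 -0.048 -0.06 0; 0.045 -0.048 -0.1 0; 0.045 -0.048 -0.1 0; 0.045 -0.048 -0.1 0"}}

```text
clock: 2.1
position: [0.6201, 0.1088, 0.1332]
ee_rot: [-0.439, 0.553, 0.439, 0.555]
ft_force: [0.6, 1.3, 0.2]
grip_width: 0.499
```

Now a look to confirm alignment before descending.

```bash
python3 - <<'E'
from h import *
print(get_obs()["position"])
p,d=snap("scene","s1"); crop(p,285,230,405,330,6,"s1")
E
```

```text
[0.62013662 0.10883756 0.13322825]
```

View pics/s1.png

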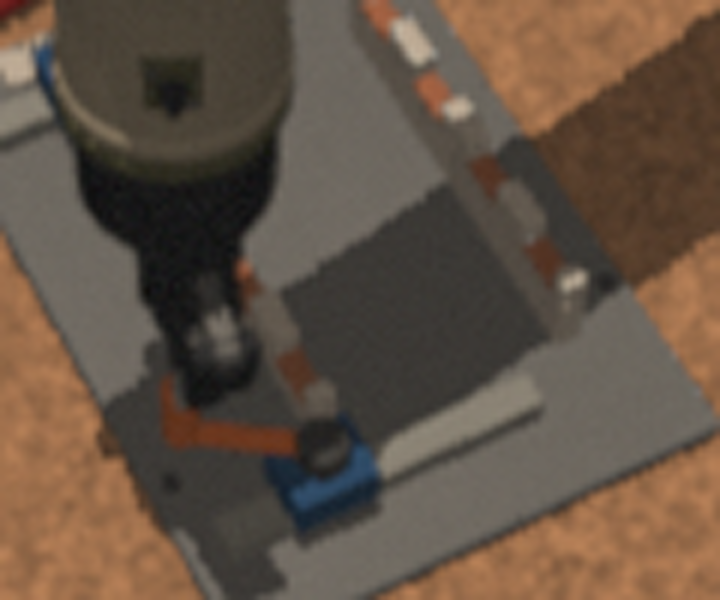

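The knob, at crop (170,390), stands below the open fingers as it should. Descending and gripping.

{"fn": "move_arm", "kwargs": {"motion": "0 -0.002 -0.03 0; 0 -0.002 -0.055 0; 0 -0.002 -0.065 0; 0 -0.002 -0.065 0"}}

```text
clock: 2.65
position: [0.6198, 0.1065, 0.0672]
ee_rot: [-0.439, 0.554, 0.439, 0.555]
ft_force: [-0.2, -0.2, -0.2]
grip_width: 0.5
```

{"fn": "move_arm", "kwargs": {"motion": "0 0 0 0; 0 0 0 0; 0 0 0 0; 0 0 0 0", "grip": 0, "force": 25}}

```text
clock: 3.15
position: [0.6203, 0.1066, 0.0677]
ee_rot: [-0.439, 0.553, 0.439, 0.555]
ft_force: [0.3, 0.5, 6.9]
grip_width: 0.174
```

{"fn": "move_arm", "kwargs": {"motion": "0.0063 0.0101 0 0; 0.0105 0.0214 0 0; 0.0123 0.0332 0 0; 0.0118 0.0452 0 0; 0.0089 0.0568 0 0; 0.0055 0.0645 0 0; 0.0055 0.0645 0 0; 0.0055 0.0645 0 0"}}

```text
clock: 4.15
position: [0.6259, 0.1701, 0.0674]
ee_rot: [-0.44, 0.554, 0.439, 0.555]
ft_force: [0.3, -1.7, 5.1]
grip_width: 0.18
```

{"fn": "move_arm", "kwargs": {"motion": "0 0 0 0; 0 0 0 0; 0 0 0.05 0; 0 0 0.08 0; -0.0655 -0.257 0.08 0; -0.0655 -0.257 0.08 0; -0.0655 -0.257 0.08 0; -0.0655 -0.257 0.08 0; -0.0655 -0.257 0.08 0; -0.0655 -0.257 0.08 0", "grip": 0.5}}

```text
clock: 5.4
position: [0.5592, -0.0868, 0.1463]
ee_rot: [-0.438, 0.555, 0.439, 0.555]
ft_force: [0.4, 1.1, -0.4]
grip_width: 0.5
```

```bash
python3 - <<'E'
from h import *
print(get_obs()["position"])
p,d=snap("scene","s2"); crop(p,265,205,415,340,5,"s2")
E
```

```text
[ 0.55921628 -0.08678346  0.14634243]
```

View pics/s2.png

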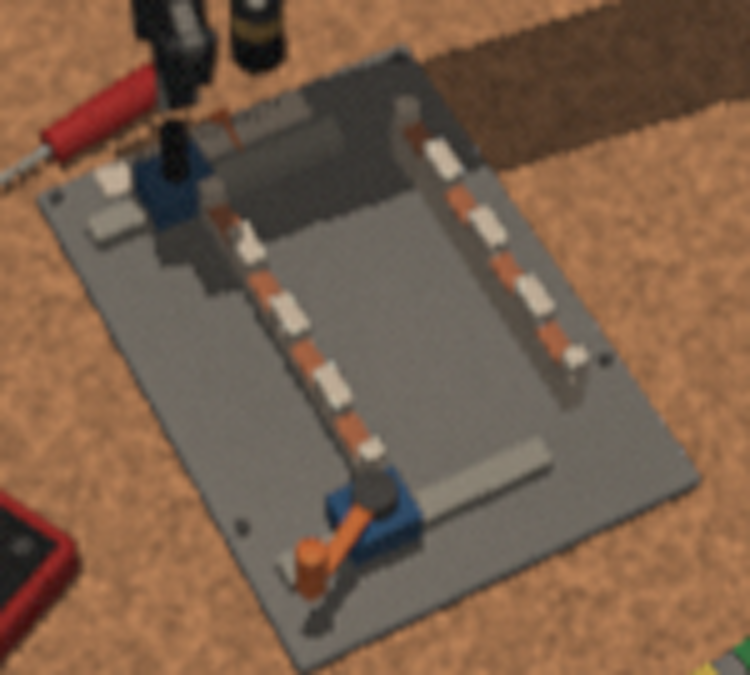

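The lever has swung free, and the handle top at crop (174,130) has shifted about 1–2 mm. Descending on the handle.

{"fn": "move_arm", "kwargs": {"motion": "0 0 -0.05 0; 0 0 -0.075 0; 0 0 -0.082 0; 0 0 -0.082 0"}}

```text
clock: 5.95
position: [0.5599, -0.085, 0.0646]
ee_rot: [-0.44, 0.554, 0.44, 0.554]
ft_force: [-0.0, -0.4, 0.7]
grip_width: 0.501
```

{"fn": "move_arm", "kwargs": {"motion": "0 0 0 0; 0 0 0 0; 0 0 0 0; 0 0 0 0", "grip": 0, "force": 40}}

```text
clock: 6.45
position: [0.5598, -0.0889, 0.0658]
ee_rot: [-0.44, 0.555, 0.437, 0.555]
ft_force: [-2.0, -8.0, 4.5]
grip_width: 0.173
```

```bash
python3 - <<'E'
from h import *
print(get_obs()["position"],get_obs()["ft_force"])
p,d=snap("top","t3"); crop(p,320,190,400,270,8,"t3")
E
```

```text
[ 0.5598468  -0.08893443  0.06583593] [-1.98779925 -8.02975367  4.54106601]
```

View pics/t3.png

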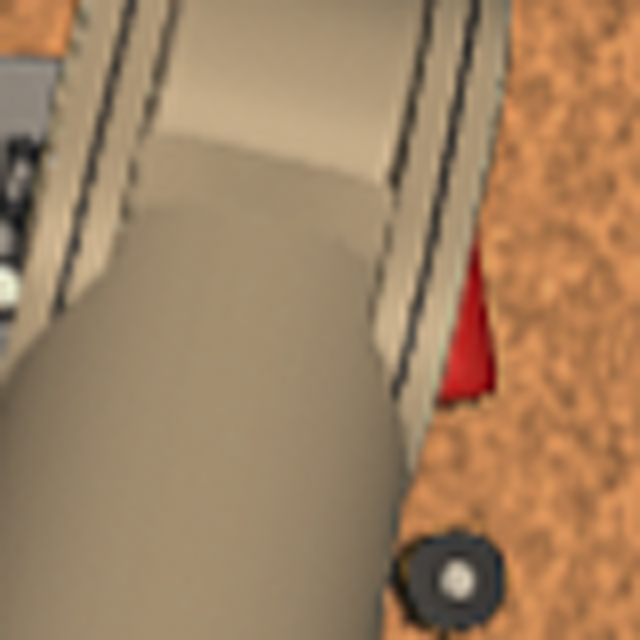

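The arm hides the pointer from the top camera, so I'll use the scene view. Sliding 36 mm first.

{"fn": "move_arm", "kwargs": {"motion": "-0.009 0.0025 0 0; -0.018 0.003 0 0; -0.027 0.0035 0 0; -0.036 0.004 0 0; -0.036 0.004 0 0; -0.036 0.004 0 0"}}

```text
clock: 7.25
position: [0.5236, -0.0868, 0.0658]
ee_rot: [-0.44, 0.555, 0.436, 0.555]
ft_force: [-2.9, -14.5, 5.4]
grip_width: 0.174
```

```bash
python3 - <<'E'
from h import *
print(get_obs()["position"],get_obs()["ft_force"])
p,d=snap("scene","s4"); crop(p,275,205,375,305,7,"s4")
p,d=snap("top","t4"); crop(p,320,190,400,270,8,"t4")
E
```

```text
[ 0.52361221 -0.08684072  0.06582683] [ -2.93812977 -14.49847901   5.37675074]
```

View pics/s4.png

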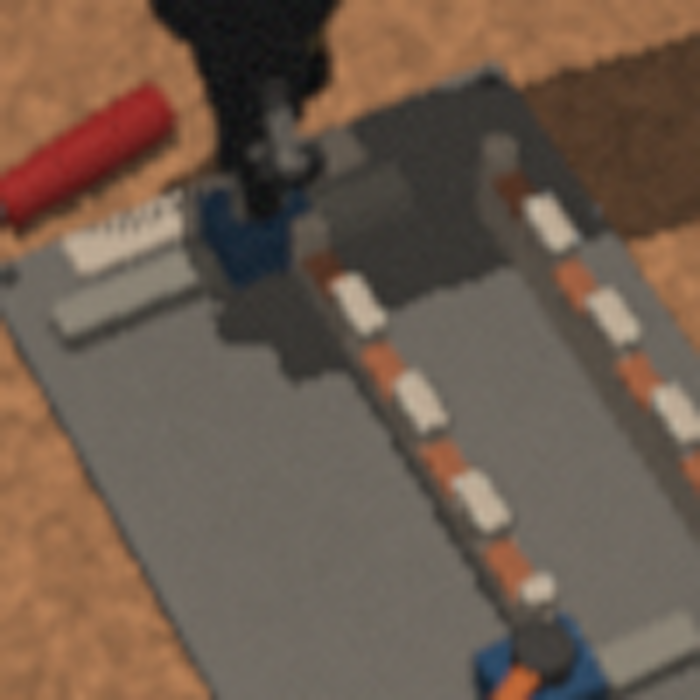

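View pics/t4.png

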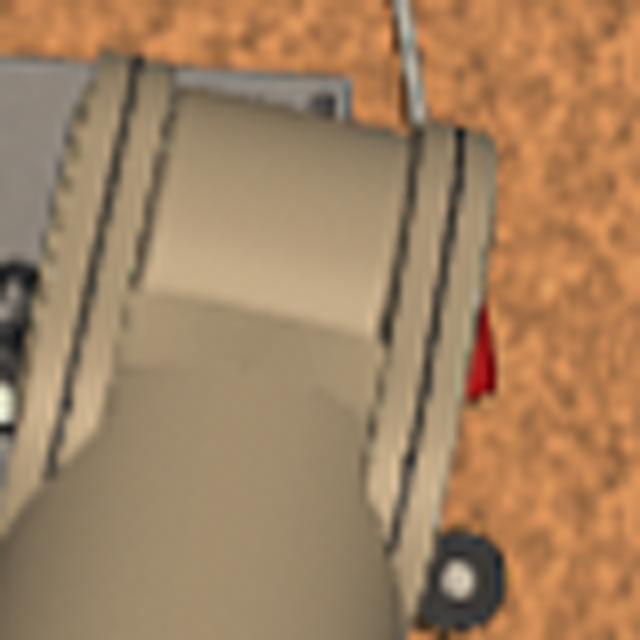

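```bash
python3 - <<'E'
from meas import *
th=-.0555;c,s=np.cos(th),np.sin(th);M=np.array([[c,s],[-s,c]]);o=np.array([.4806,.0304])
def S7(x,y): return ((x+.5)/7-.5+275,(y+.5)/7-.5+205)
for n,uv,z in [("old +yend",S(366,453),.06),("new",S7(538,588),.06),("old pivot",S(369,492),.0627),("new piv",S7(543,650),.0627)]:
    print(n,(M@(atz("scene",[uv],z)[0,:2]-o)*1000).round(1))
E
```

```text
old +yend [76.3 96.1]
new [36.  95.1]
old pivot [ 86.2 117.8]
new piv [ 47.7 119.8]
```

{"fn": "move_arm", "kwargs": {"motion": "-0.003 -0.003 0 0; -0.003 -0.003 0 0; -0.003 -0.003 0 0"}}

```text
clock: 7.72
position: [0.5218, -0.0869, 0.0658]
ee_rot: [-0.44, 0.554, 0.438, 0.555]
ft_force: [2.4, -5.2, 2.0]
grip_width: 0.17
```

{"fn": "move_arm", "kwargs": {"motion": "0 0 0 0; 0 0 0 0; 0 0 0 0; 0 0 0.05 0; 0 0 0.08 0; 0.06 0.1 0.1 0; 0.06 0.2 0.1 0; 0.06 0.23 0.1 0; 0.06 0.23 0.1 0; 0.06 0.23 0.1 0", "grip": 0.5}}

```text
clock: 8.98
position: [0.5797, 0.1508, 0.1639]
ee_rot: [-0.441, 0.552, 0.442, 0.553]
ft_force: [0.1, -1.2, 0.7]
grip_width: 0.498
```

```bash
python3 - <<'E'
from h import *
print(get_obs()["position"],get_obs()["ft_force"])
p,d=snap("scene","s5"); crop(p,265,205,415,340,5,"s5")
p,d=snap("top","t5"); crop(p,225,180,385,300,5,"t5");crop(p,330,200,380,260,10,"t5b")
E
```

```text
[0.57972622 0.15084762 0.16392334] [ 0.10373373 -1.1751786   0.69014559]
```

View pics/s5.png

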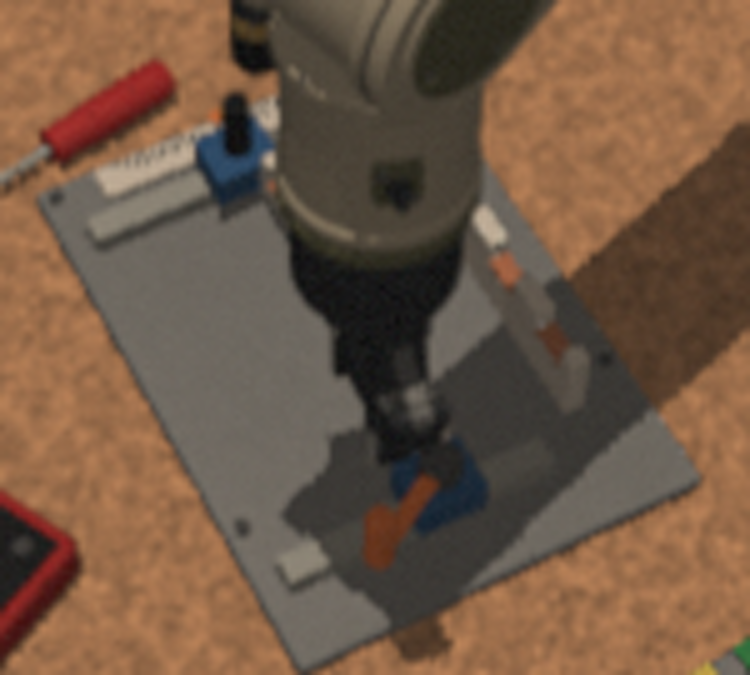

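View pics/t5.png

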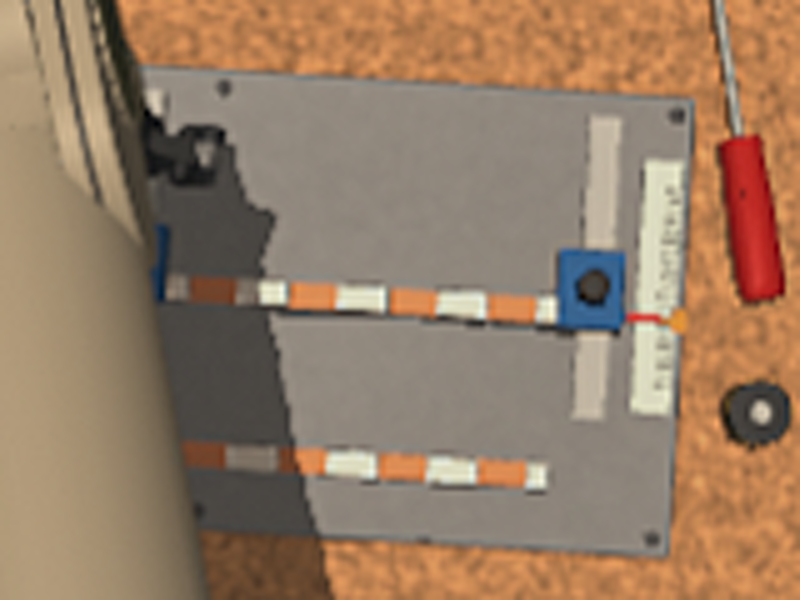

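View pics/t5b.png

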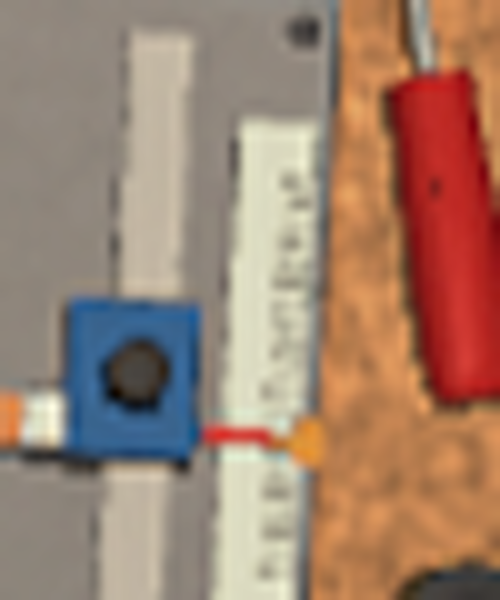

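Pointer at crop row 435 and mark at row 441 (10x scale). Allowing for the rig tilt, they agree within about 1 mm. Now locating the knob.

```bash
python3 - <<'E'
from meas import *
print(atz("scene",[S(382,518),S(250,440),S(440,463),S(369,492)],.101))
print(get_obs()["position"])
E
```

```text
[[0.58651688 0.17595036 0.101     ]
 [0.62015108 0.10594526 0.101     ]
 [0.5461523  0.16463913 0.101     ]
 [0.584555   0.16061864 0.101     ]]
[0.58017907 0.14497277 0.16403684]
```

{"fn": "move_arm", "kwargs": {"motion": "0.005 0.0285 0 0; 0.005 0.0285 0 0; 0.005 0.0285 -0.05 0; 0.005 0.0285 -0.085 0; 0.005 0.0285 -0.096 0; 0.005 0.0285 -0.096 0"}}

```text
clock: 9.82
position: [0.5856, 0.1722, 0.0687]
ee_rot: [-0.439, 0.555, 0.439, 0.554]
ft_force: [0.2, 0.9, 0.4]
grip_width: 0.496
```

{"fn": "move_arm", "kwargs": {"motion": "0 0 0 0; 0 0 0 0; 0 0 0 0", "grip": 0.28}}

```text
clock: 10.2
position: [0.5857, 0.1734, 0.0691]
ee_rot: [-0.439, 0.554, 0.439, 0.555]
ft_force: [0.1, 0.1, -0.6]
grip_width: 0.281
```

{"fn": "move_arm", "kwargs": {"motion": "0.0028 -0.007 0 0; 0.0057 -0.019 0 0; 0.0062 -0.031 0 0; 0.0044 -0.043 0 0; 0.0002 -0.054 0 0; -0.0042 -0.061 0 0; -0.006 -0.065 0 0; -0.006 -0.065 0 0; -0.006 -0.065 0 0"}}

```text
clock: 11.32
position: [0.579, 0.1082, 0.0681]
ee_rot: [-0.439, 0.555, 0.439, 0.554]
ft_force: [-0.3, -0.1, 0.9]
grip_width: 0.282
```

{"fn": "move_arm", "kwargs": {"motion": "0 -0.002 0 0; 0 -0.004 0 0; 0 -0.004 0 0"}}

```text
clock: 11.7
position: [0.5791, 0.1046, 0.0682]
ee_rot: [-0.439, 0.554, 0.439, 0.554]
ft_force: [-0.5, 4.0, -1.1]
grip_width: 0.281
```

{"fn": "move_arm", "kwargs": {"motion": "0 -0.002 0 0; 0 -0.002 0 0; 0 -0.002 0 0"}}

```text
clock: 12.08
position: [0.5791, 0.1043, 0.0682]
ee_rot: [-0.439, 0.554, 0.44, 0.554]
ft_force: [-1.2, 8.1, -2.3]
grip_width: 0.282
```

The lever is against its stop: 8 N with almost no motion. Backing off, rising and checking.

{"fn": "move_arm", "kwargs": {"motion": "0 0.005 0 0; 0 0.005 0 0; 0 0.005 0.06 0; 0 0.005 0.12 0; -0.06 0.055 0.16 0; -0.1 0.09 0.16 0; -0.1 0.15 0.16 0; -0.1 0.17 0.16 0; -0.1 0.17 0.16 0", "grip": 0.5}}

```text
clock: 13.2
position: [0.4788, 0.2741, 0.2282]
ee_rot: [-0.44, 0.554, 0.44, 0.554]
ft_force: [0.4, -0.4, 0.6]
grip_width: 0.502
```

```bash
python3 - <<'E'
from h import *
print(get_obs()["position"],get_obs()["ft_force"])
p,d=snap("scene","s6"); crop(p,220,115,380,255,5,"s6"); 
p,d=snap("top","t6"); crop(p,225,180,385,300,5,"t6");crop(p,375,170,535,340,4,"t6b")
E
```

```text
[0.47884068 0.27407642 0.22817254] [ 0.41644641 -0.43179614  0.61307   ]
```

View pics/s6.png

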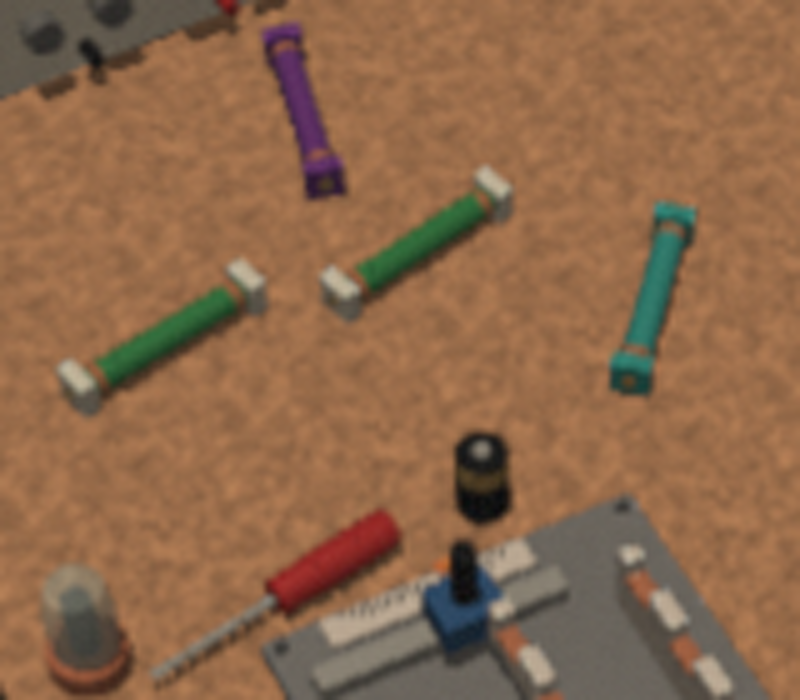

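View pics/t6.png

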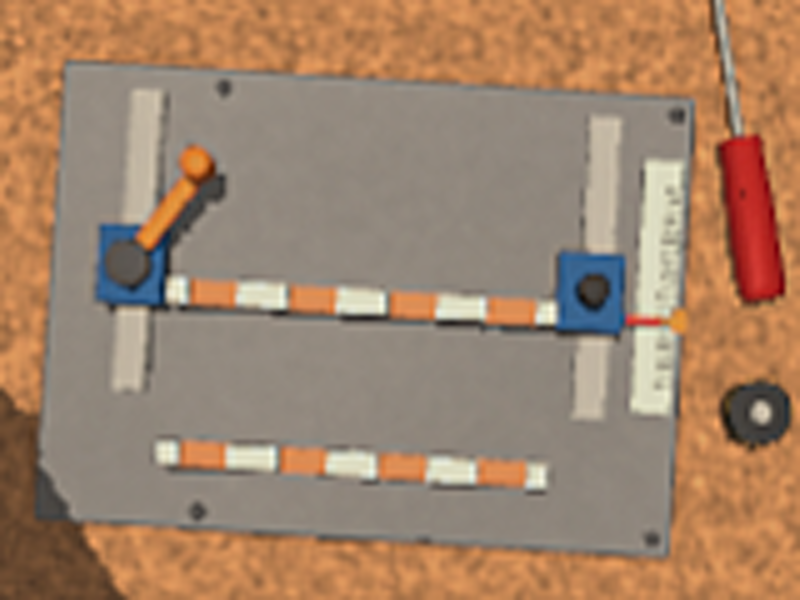

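View pics/t6b.png

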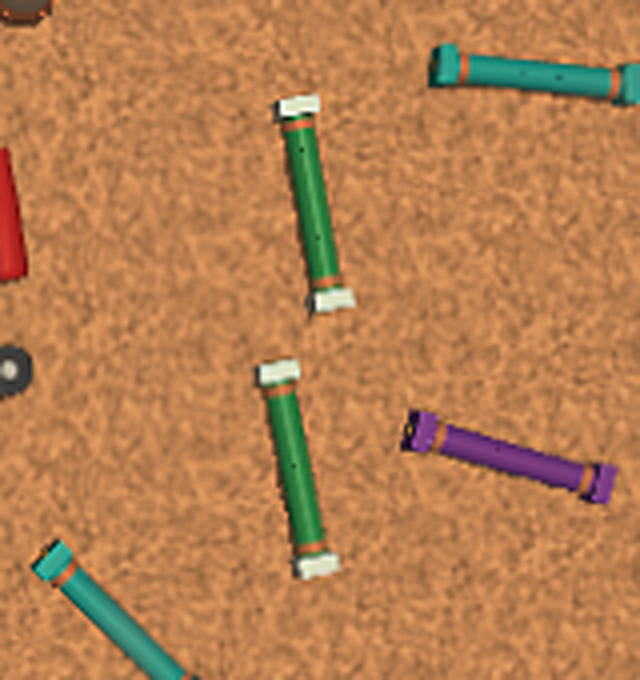

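Lever clamped and pointer on the mark (crop (645,322) against foot (678,321)). The green resistors are at t6b (316,203) and (298,470). Triangulating the end blocks.

```bash
cat > res.py <<'E'
from meas import *
def go(tend,send,t0,ts,s0,ss):
    E=[]
    for t,s in zip(tend,send):
        P,e=tri(((s[0]+.5)/ss-.5+s0[0],(s[1]+.5)/ss-.5+s0[1]),((t[0]+.5)/ts-.5+t0[0],(t[1]+.5)/ts-.5+t0[1])); E.append(P); print("  end",P.round(4),"gap",round(e*1000,1))
    d=E[0]-E[1]; print("centre",((E[0]+E[1])/2).round(4),"len",np.linalg.norm(d[:2]).round(4),"yaw",np.arctan2(d[1],d[0]).round(3))
E
python3 - <<'E'
from res import *
go([(299,106),(333,300)],[(79,380),(246,280)],(375,170),4,(220,115),5)
go([(279,374),(317,567)],[(341,285),(493,186)],(375,170),4,(220,115),5)
for n in ("top","scene"):
    p,d=load({"top":"t6","scene":"s6"}[n]); hsv=cv2.cvtColor(p,cv2.COLOR_RGB2HSV)
    m=((hsv[...,0]>50)&(hsv[...,0]<78)&(hsv[...,1]>110)&(hsv[...,2]>50)).astype(np.uint8)
    k,l,st,c=cv2.connectedComponentsWithStats(m)
    for i in range(1,k):
        if st[i,4]>40:
            v,u=np.where(l==i); W=atz(n,np.c_[u,v],.021)[:,:2]
            q=W-W.mean(0); _,_,V=np.linalg.svd(q,full_matrices=False); v0=V[0]*np.sign(V[0][0]); pr=q@v0
            print(n,c[i].round(),W.mean(0).round(4),(W.mean(0)+v0*(pr.max()+pr.min())/2).round(4),np.arctan2(v0[1],v0[0]).round(3),np.ptp(pr).round(3))
E
```

```text
end [ 0.6291 -0.366   0.0166] gap 1.4
  end [ 0.5032 -0.3887  0.0143] gap 0.3
centre [ 0.5661 -0.3773  0.0154] len 0.1279 yaw 0.178
  end [ 0.455  -0.3519  0.0174] gap 0.6
  end [ 0.33   -0.3778  0.0165] gap 1.5
centre [ 0.3925 -0.3649  0.0169] len 0.1277 yaw 0.204
top [452. 220.] [ 0.5665 -0.373 ] [ 0.566  -0.3731] 0.167 0.096
top [448. 287.] [ 0.3938 -0.3616] [ 0.3937 -0.3616] 0.202 0.096
scene [304. 163.] [ 0.3963 -0.3551] [ 0.3964 -0.3551] 0.222 0.094
scene [253. 182.] [ 0.569  -0.3669] [ 0.5682 -0.367 ] 0.18 0.094
```

{"fn": "move_arm", "kwargs": {"motion": "0.088 -0.645 0 0; 0.088 -0.645 0 0; 0.088 -0.645 0 0; 0.088 -0.645 0 0; 0.088 -0.645 0 0; 0.088 -0.645 0 0.1; 0.088 -0.645 0 0.2; 0.088 -0.645 0 0.3; 0.088 -0.645 0 0.405; 0.088 -0.645 0 0.405", "grip": 0.7}}

```text
clock: 14.55
position: [0.5626, -0.3508, 0.2287]
ee_rot: [0.542, -0.455, -0.541, -0.455]
ft_force: [1.3, -0.9, 0.4]
grip_width: 0.702
```

{"fn": "move_arm", "kwargs": {"motion": "0 0 0 0; 0 0 0 0"}}

```text
clock: 14.8
position: [0.5629, -0.3481, 0.2282]
ee_rot: [-0.541, 0.455, 0.541, 0.455]
ft_force: [0.8, 1.6, 0.1]
grip_width: 0.7
```

{"fn": "move_arm", "kwargs": {"motion": "0.004 -0.023 -0.05 0; 0.004 -0.023 -0.1 0; 0.004 -0.023 -0.15 0; 0.004 -0.023 -0.16 0; 0.004 -0.023 -0.16 0"}}

```text
clock: 15.42
position: [0.5685, -0.3695, 0.0697]
ee_rot: [0.542, -0.454, -0.542, -0.455]
ft_force: [-0.2, 0.1, 1.2]
grip_width: 0.699
```

```bash
python3 - <<'E'
from h import *
print(get_obs()["position"],get_obs()["ft_force"])
p,d=snap("scene","s7"); crop(p,200,115,340,235,5,"s7"); 
E
```

```text
[ 0.56850935 -0.36953178  0.06965798] [-0.21291529  0.0994942   1.24964416]
```

View pics/s7.png

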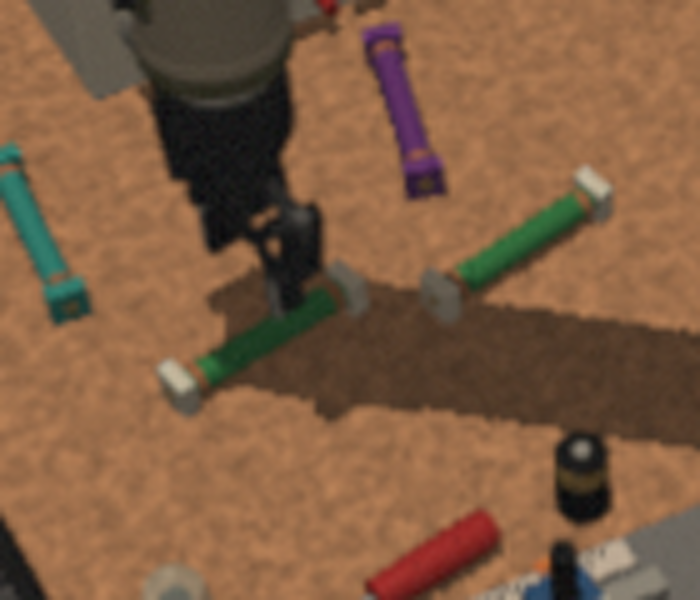

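The fingers, at crop (287,300), stand over the middle of the first resistor. Descending.

{"fn": "move_arm", "kwargs": {"motion": "-0.001 0 -0.04 0; -0.001 0 -0.058 0; -0.001 0 -0.066 0; -0.001 0 -0.066 0; -0.001 0 -0.066 0"}}

```text
clock: 16.1
position: [0.5675, -0.3705, 0.0036]
ee_rot: [0.542, -0.455, -0.541, -0.455]
ft_force: [-0.0, -0.5, -0.1]
grip_width: 0.703
```

{"fn": "move_arm", "kwargs": {"motion": "0 0 0 0; 0 0 0 0; 0 0 0 0; 0 0 0 0; 0 0 0 0; 0 0 0 0", "grip": 0, "force": 60}}

```text
clock: 16.85
position: [0.5672, -0.3704, 0.0031]
ee_rot: [0.542, -0.455, -0.541, -0.455]
ft_force: [-1.3, 0.2, 5.7]
grip_width: 0.206
```

{"fn": "move_arm", "kwargs": {"motion": "0 0 0.04 0; 0 0 0.1 0; 0 0 0.15 0; 0 0 0.15 -0.1; 0 0 0.15 -0.229; 0 0 0.15 -0.229"}}

```text
clock: 17.6
position: [0.5668, -0.3697, 0.1519]
ee_rot: [-0.486, 0.513, 0.487, 0.513]
ft_force: [0.3, -0.4, -0.8]
grip_width: 0.205
```

```bash
python3 - <<'E'
from h import *
o=get_obs();print(o["position"],o["ft_force"],o["grip_width"])
p,d=snap("scene","s8"); crop(p,200,75,340,195,5,"s8"); 
p,d=snap("top","t8"); crop(p,400,170,520,300,5,"t8"); 
E
```

```text
[ 0.56677314 -0.36968508  0.15193536] [ 0.31594773 -0.36710606 -0.81425677] 0.2046927276979348
```

View pics/s8.png

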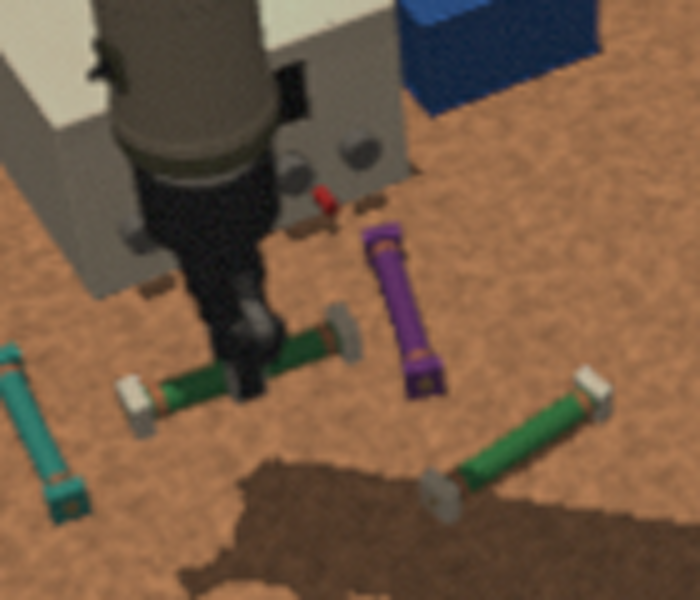

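View pics/t8.png

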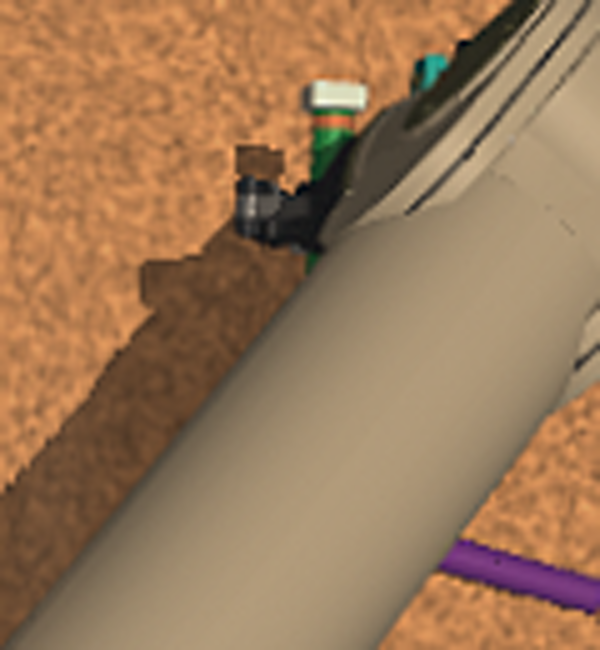

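The resistor is held level with its ends at crop (137,405) and (345,332), so the grip is near mid-tube. Carrying it over slot y=-25.

{"fn": "move_arm", "kwargs": {"motion": "-0.0965 0.3755 0 0; -0.0965 0.3755 0 0; -0.0965 0.3755 0 0; -0.0965 0.3755 0 0; -0.0965 0.3755 0 0; -0.0965 0.3755 0 0; -0.0965 0.3755 0 0; -0.0965 0.3755 0 0; -0.0965 0.3755 -0.04 0; -0.0965 0.3755 -0.055 0"}}

```text
clock: 18.95
position: [0.4697, 0.0033, 0.0957]
ee_rot: [-0.485, 0.515, 0.486, 0.513]
ft_force: [0.1, 0.2, -0.3]
grip_width: 0.206
```

```bash
python3 - <<'E'
from h import *
o=get_obs();print(o["position"],o["ft_force"],o["grip_width"],R.from_quat(o["ee_rot"]).as_matrix().round(3))
p,d=snap("scene","s9"); crop(p,285,195,425,315,5,"s9"); 
p,d=snap("top","t9"); crop(p,225,180,385,300,5,"t9"); 
E
```

```text
[0.46965428 0.0033494  0.09573801] [ 0.13896134  0.19430775 -0.28717951] 0.20569899772188205 [[-0.002 -0.998  0.057]
 [-0.001  0.057  0.998]
 [-1.     0.002 -0.001]]
```

View pics/s9.png

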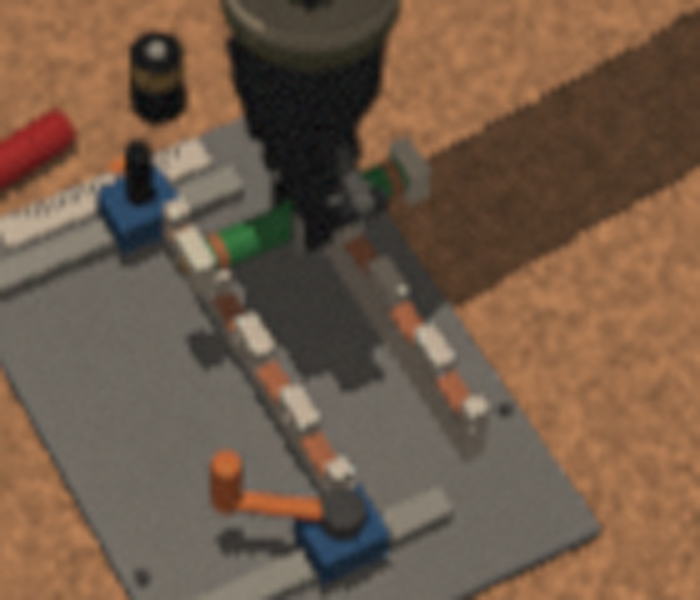

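View pics/t9.png

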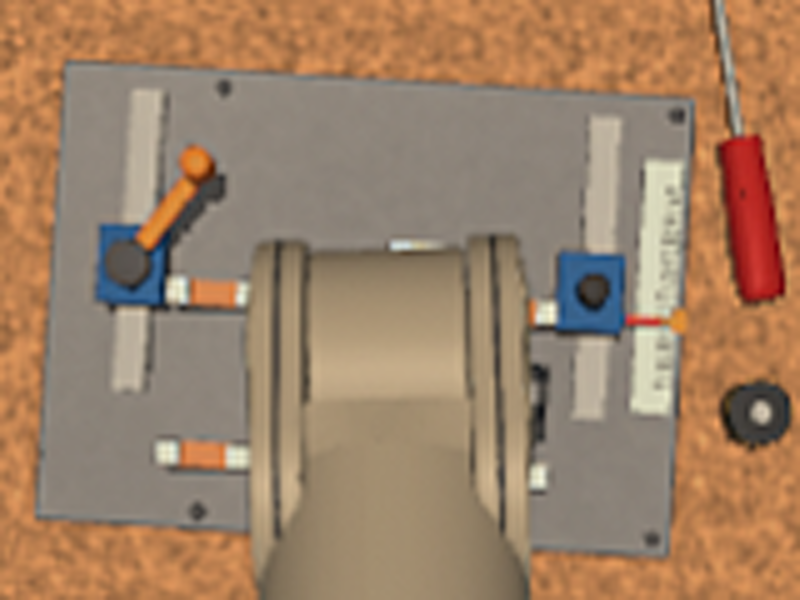

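```bash
python3 - <<'E'
from meas import *
print(get_obs()["position"])
W=atz("top",[T(390,243),T(437,246)],.118); print(W, W.mean(0)) 
c,s=np.cos(-.0555),np.sin(-.0555);M=np.array([[c,s],[-s,c]]);o=np.array([.4806,.0304])
print(M@(W.mean(0)[:2]-o))
S9=lambda x,y:((x+.5)/5-.5+285,(y+.5)/5-.5+195)
print(tri(S9(193,243),T(413,245)))
# expected block in robot frame
q=np.array([.4697,.0033]); print("expected end",q+.064*np.array([c,s]))
E
```

```text
[0.46957967 0.00387957 0.09612429]
[[ 0.53758219  0.01355817  0.118     ]
 [ 0.53624148 -0.00893885  0.118     ]] [0.53691184 0.00230966 0.118     ]
[ 0.05778334 -0.02492338]
(array([0.53564409, 0.00281127, 0.12535082]), np.float64(0.0014092870321489725))
expected end [ 5.33601457e-01 -2.50176773e-04]
```

In the camera frame the held tube is at rig y = -24.9 mm, which matches the slot. Lowering.

{"fn": "move_arm", "kwargs": {"motion": "0 0 -0.015 0; 0 0 -0.025 0; 0 0 -0.032 0; 0 0 -0.038 0; 0 0 -0.038 0"}}

```text
clock: 19.68
position: [0.4702, 0.0055, 0.059]
ee_rot: [-0.486, 0.514, 0.486, 0.513]
ft_force: [0.2, 0.2, -1.2]
grip_width: 0.209
```

{"fn": "move_arm", "kwargs": {"motion": "0 -0.0015 0 0; 0 -0.0015 -0.004 0; 0 -0.0015 -0.008 0; 0 -0.0015 -0.011 0; 0 -0.0015 -0.011 0"}}

```text
clock: 20.3
position: [0.4702, 0.004, 0.048]
ee_rot: [-0.486, 0.514, 0.486, 0.513]
ft_force: [-0.2, 0.6, -1.6]
grip_width: 0.209
```

```bash
python3 - <<'E'
from h import *
o=get_obs();print(o["position"],o["ft_force"],o["grip_width"])
p,d=snap("scene","s10"); crop(p,285,195,425,315,5,"s10"); 
E
```

```text
[0.4701657  0.00395186 0.04803274] [-0.1802051   0.6126861  -1.56664129] 0.20944418682705873
```

View pics/s10.png

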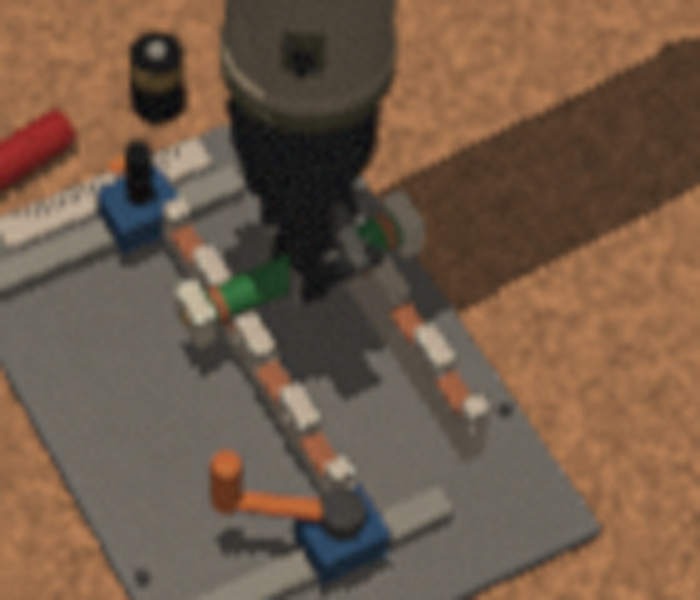

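The tube sits in the slots at both bars and both blocks are outside them. Releasing and moving on towards the second resistor.

{"fn": "move_arm", "kwargs": {"motion": "0 0 -0.0015 0; 0 0 -0.0015 0"}}

```text
clock: 20.6
position: [0.4703, 0.004, 0.0468]
ee_rot: [-0.486, 0.514, 0.486, 0.514]
ft_force: [-0.3, -0.2, -0.8]
grip_width: 0.211
```

{"fn": "move_arm", "kwargs": {"motion": "0 0 0 0; 0 0 0 0; 0 0 0.03 0; 0 0 0.08 0; 0 0 0.13 0; 0 -0.1 0.16 0; 0 -0.18 0.18 0; 0 -0.18 0.18 0", "grip": 0.5}}

```text
clock: 21.6
position: [0.4702, -0.1778, 0.2278]
ee_rot: [-0.486, 0.513, 0.486, 0.514]
ft_force: [1.2, -0.1, -0.1]
grip_width: 0.503
```

```bash
python3 - <<'E'
from h import *
o=get_obs();print(o["position"],o["ft_force"],o["grip_width"])
p,d=snap("scene","s11"); crop(p,220,115,420,295,4,"s11"); 
p,d=snap("top","t11"); crop(p,225,180,485,350,3,"t11"); 
E
```

```text
[ 0.47019988 -0.17779566  0.22782245] [ 1.23555037 -0.08848223 -0.14356574] 0.5030411602315611
```

View pics/s11.png

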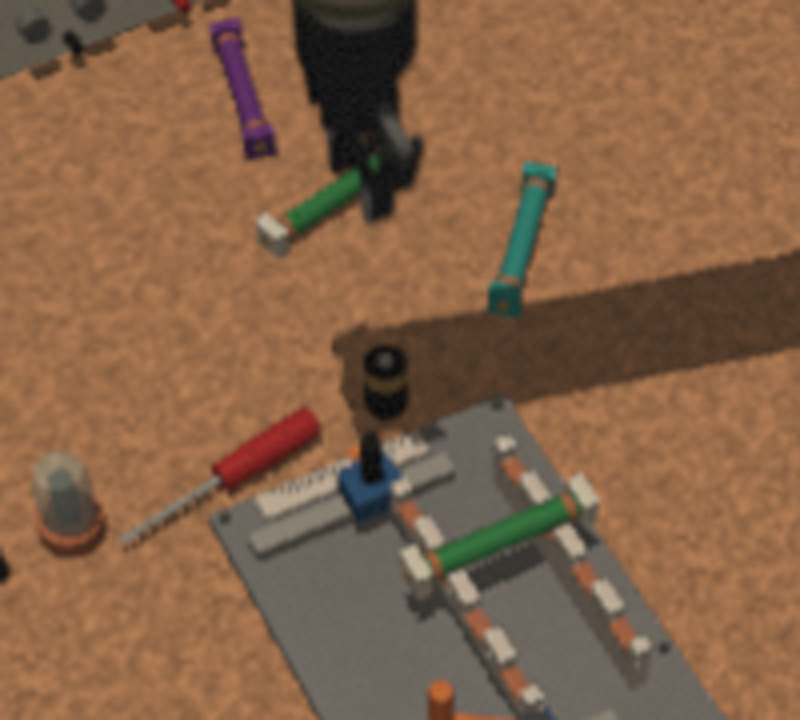

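View pics/t11.png

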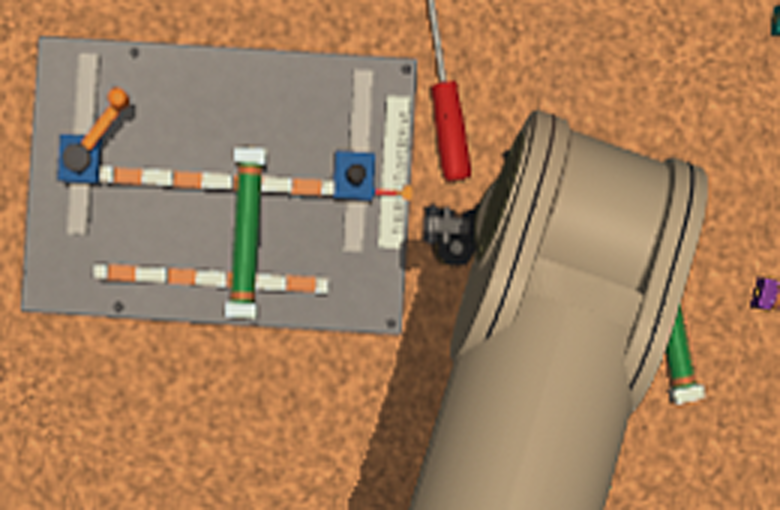

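The first resistor is seated in slot y=-25, with blocks at t11 (250,156) and (240,310). The second has not moved: its near end is still at (454,311). Going to it.

{"fn": "move_arm", "kwargs": {"motion": "-0.0757 -0.186 0 0.1; -0.0757 -0.186 0 0.2; -0.0757 -0.186 0 0.262; -0.0757 -0.186 0 0.262; -0.0757 -0.186 -0.05 0.262; -0.0757 -0.186 -0.1 0.262; -0.0757 -0.186 -0.15 0.262; -0.0757 -0.186 -0.16 0.262; -0.0757 -0.186 -0.16 0.262", "grip": 0.7}}

```text
clock: 22.82
position: [0.395, -0.3622, 0.0676]
ee_rot: [0.549, -0.446, -0.549, -0.446]
ft_force: [0.1, 0.4, 0.5]
grip_width: 0.7
```

```bash
python3 - <<'E'
from h import *
o=get_obs();print(o["position"],o["ft_force"],o["grip_width"])
p,d=snap("scene","s12"); crop(p,250,95,370,195,6,"s12"); 
p,d=snap("top","t12"); crop(p,400,220,500,340,5,"t12"); 
E
```

```text
[ 0.3950002  -0.36220008  0.06764642] [0.08012531 0.35968476 0.50426584] 0.6995761394437359
```

View pics/s12.png

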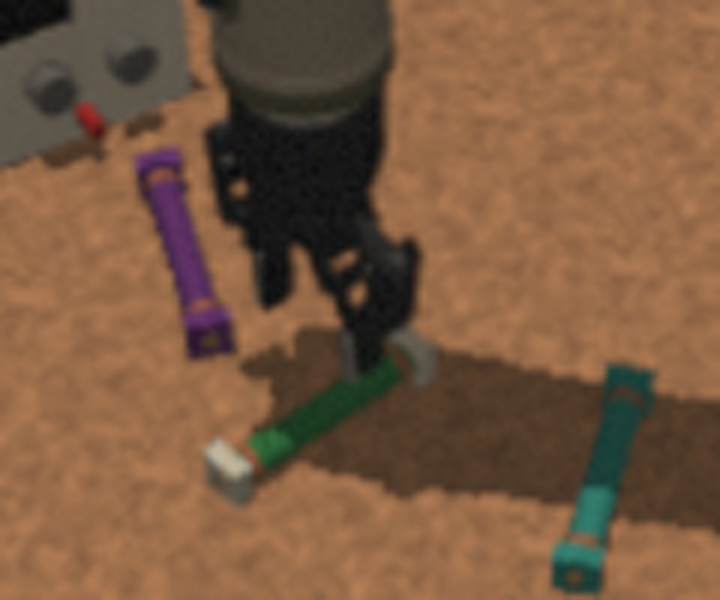

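View pics/t12.png

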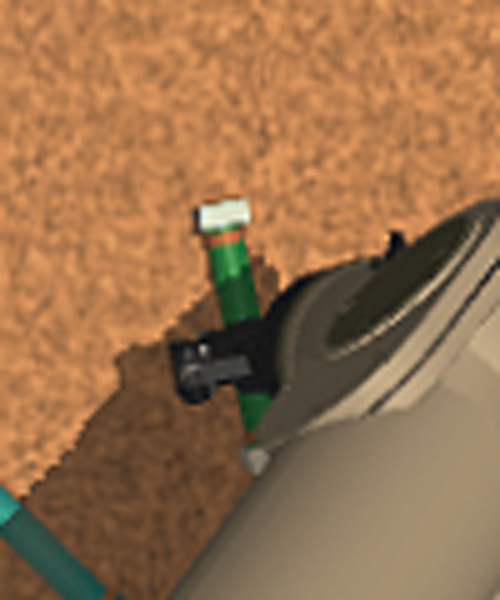

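The fingers straddle the second resistor: its +x end is at t12 (223,215), unmoved. Descending and gripping.

{"fn": "move_arm", "kwargs": {"motion": "-0.001 0 -0.04 0; -0.001 0 -0.056 0; -0.001 0 -0.0645 0; -0.001 0 -0.0645 0; -0.001 0 -0.0645 0"}}

```text
clock: 23.55
position: [0.3943, -0.3625, 0.0033]
ee_rot: [0.55, -0.446, -0.549, -0.446]
ft_force: [-0.8, 0.4, -0.2]
grip_width: 0.701
```

{"fn": "move_arm", "kwargs": {"motion": "0 0 0 0; 0 0 0 0; 0 0 0 0; 0 0 0 0; 0 0 0 0; 0 0 0 0", "grip": 0, "force": 60}}

```text
clock: 24.3
position: [0.394, -0.3622, 0.0029]
ee_rot: [0.549, -0.446, -0.549, -0.446]
ft_force: [-1.2, 1.6, 5.0]
grip_width: 0.211
```

{"fn": "move_arm", "kwargs": {"motion": "0 0 0.04 0; 0 0 0.1 0; 0 0 0.15 0; 0 0 0.15 -0.1; 0 0 0.15 -0.262; 0 0 0.15 -0.262"}}

```text
clock: 25.05
position: [0.3936, -0.3619, 0.1523]
ee_rot: [-0.486, 0.513, 0.486, 0.513]
ft_force: [-0.8, 0.4, -1.0]
grip_width: 0.209
```

```bash
python3 - <<'E'
from h import *
o=get_obs();print(o["position"],o["ft_force"],o["grip_width"])
p,d=snap("scene","s13"); crop(p,250,65,370,165,6,"s13"); 
E
```

```text
[ 0.39357798 -0.36186986  0.15230993] [-0.78968063  0.39794794 -1.03247035] 0.20925416132119573
```

View pics/s13.png

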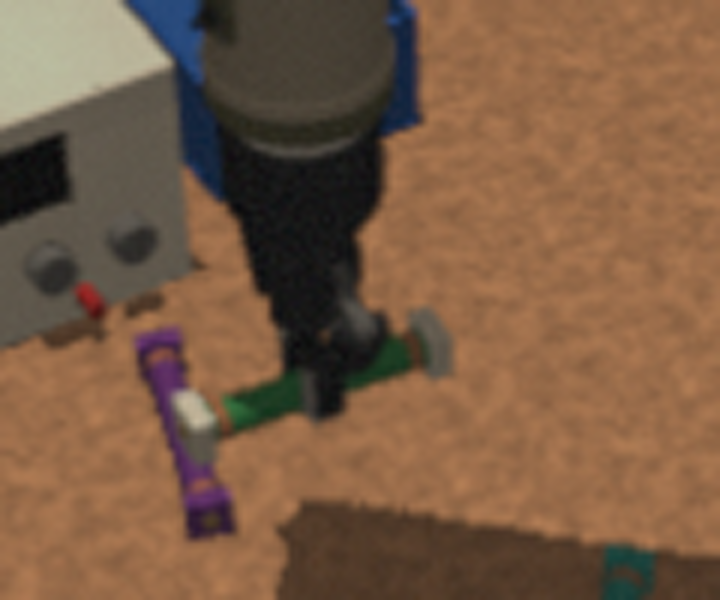

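The second resistor is held level, ends at s13 (195,420) and (432,342). Carrying it to slot y=+75.

{"fn": "move_arm", "kwargs": {"motion": "0.082 0.4655 0 0; 0.082 0.4655 0 0; 0.082 0.4655 0 0; 0.082 0.4655 0 0; 0.082 0.4655 0 0; 0.082 0.4655 0 0; 0.082 0.4655 0 0; 0.082 0.4655 0 0; 0.082 0.4655 0 0; 0.082 0.4655 0 0"}}

```text
clock: 26.35
position: [0.4755, 0.1026, 0.1521]
ee_rot: [-0.486, 0.513, 0.487, 0.513]
ft_force: [-0.6, 0.3, -1.1]
grip_width: 0.207
```

{"fn": "move_arm", "kwargs": {"motion": "0 0 -0.03 0; 0 0 -0.05 0; 0 0 -0.055 0; 0 0 -0.055 0"}}

```text
clock: 26.85
position: [0.4758, 0.1027, 0.0977]
ee_rot: [-0.486, 0.514, 0.486, 0.514]
ft_force: [0.4, -0.1, -0.6]
grip_width: 0.205
```

```bash
python3 - <<'E'
from h import *
o=get_obs();print(o["position"],o["ft_force"],o["grip_width"])
p,d=snap("scene","s14"); crop(p,285,195,425,315,5,"s14"); 
p,d=snap("top","t14"); crop(p,225,180,385,300,5,"t14"); 
E
```

```text
[0.47583385 0.10274843 0.09770016] [ 0.40779756 -0.08886041 -0.62847401] 0.20500879125919785
```

View pics/s14.png

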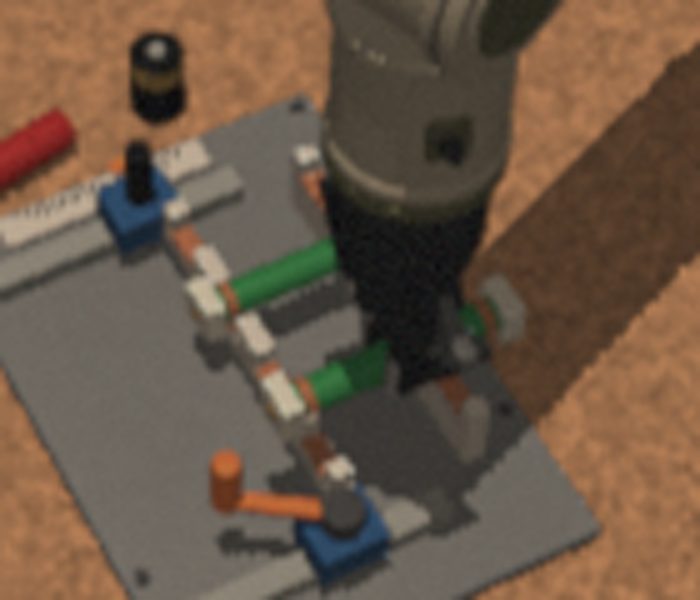

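View pics/t14.png

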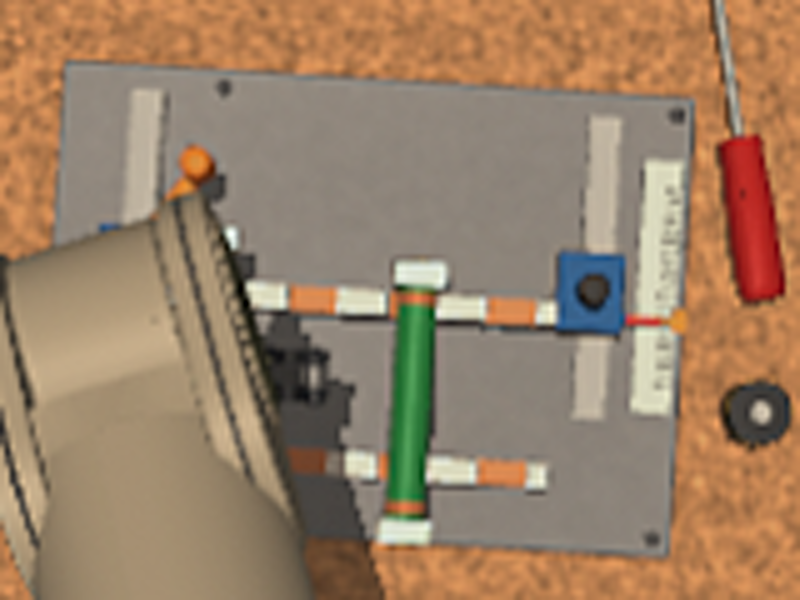

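{"fn": "move_arm", "kwargs": {"motion": "0 0.001 -0.015 0; 0 0.001 -0.03 0; 0 0.001 -0.038 0; 0 0.001 -0.042 0; 0 0.001 -0.046 0; 0 0.001 -0.05 0; 0 0.001 -0.05 0"}}

```text
clock: 27.82
position: [0.4756, 0.1044, 0.0472]
ee_rot: [-0.486, 0.514, 0.486, 0.513]
ft_force: [0.2, 0.6, -0.5]
grip_width: 0.21
```

```bash
python3 - <<'E'
from h import *
o=get_obs();print(o["position"],o["ft_force"],o["grip_width"])
p,d=snap("scene","s15"); crop(p,285,195,425,315,5,"s15"); 
E
```

```text
[0.47559785 0.10443741 0.04718676] [ 0.20399808  0.62433666 -0.47039735] 0.2099681348781124
```

View pics/s15.png

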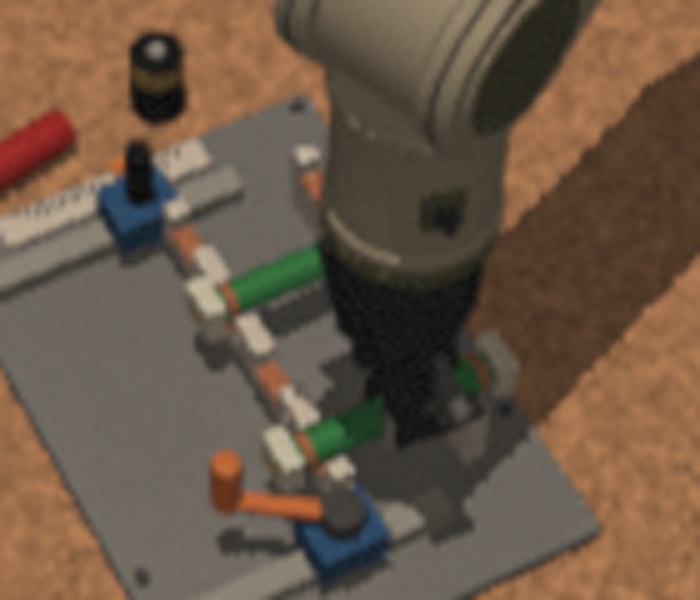

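In the slot at both bars. Releasing and clearing to look.

{"fn": "move_arm", "kwargs": {"motion": "0 0 0 0; 0 0 0 0; 0 0 0.03 0; 0 0 0.08 0; 0 0 0.13 0; 0 -0.06 0.18 0; 0 -0.28 0.18 0; 0 -0.28 0.18 0; 0 -0.28 0.18 0; 0 -0.28 0.18 0", "grip": 0.5}}

```text
clock: 29.12
position: [0.4752, -0.1785, 0.2279]
ee_rot: [-0.486, 0.514, 0.485, 0.514]
ft_force: [-0.2, -0.3, -0.5]
grip_width: 0.497
```

```bash
python3 - <<'E'
from h import *
o=get_obs();print(o["position"],o["ft_force"],o["grip_width"])
p,d=snap("scene","s16"); crop(p,285,195,485,395,4,"s16"); crop(p,370,310,470,390,7,"s16s")
p,d=snap("top","t16"); crop(p,150,180,410,320,3,"t16"); crop(p,150,205,210,305,6,"t16s")
E
```

```text
[ 0.47515321 -0.17848758  0.22786137] [-0.24682767 -0.26049143 -0.51257817] 0.49736849012917983
```

View pics/s16.png

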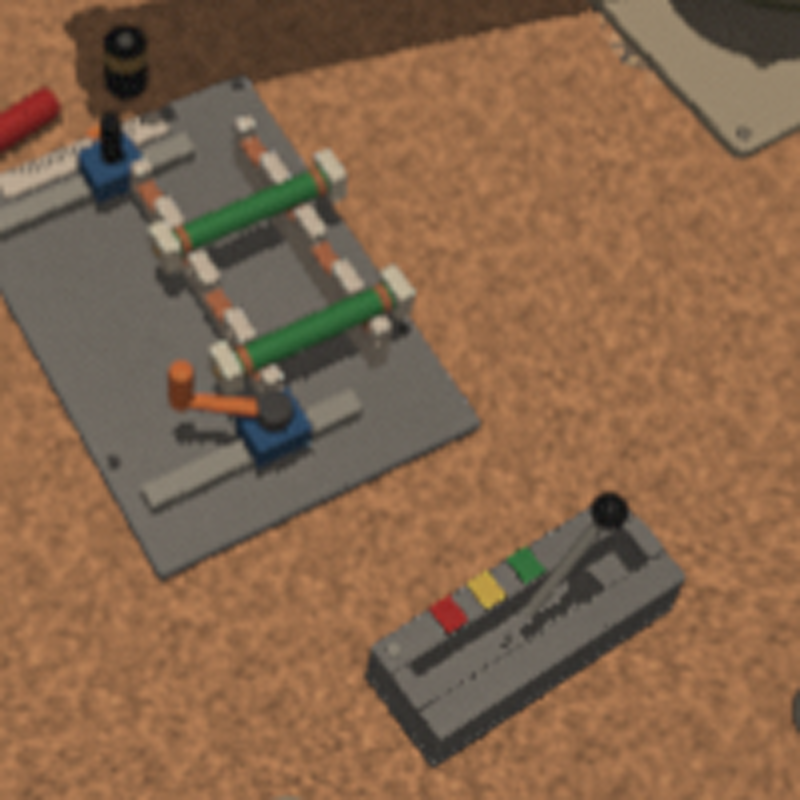

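View pics/t16.png

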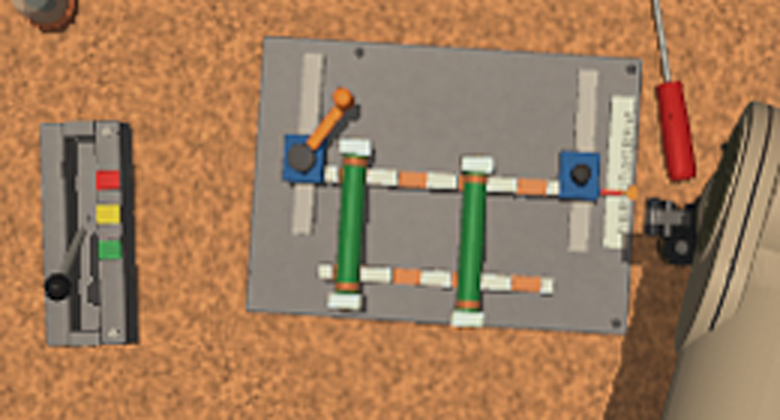

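```bash
python3 - <<'E'
from meas import *
TT=lambda x,y:((x+.5)/6-.5+150,(y+.5)/6-.5+205)
SS=lambda x,y:((x+.5)/7-.5+370,(y+.5)/7-.5+310)
for n,s,t in [("ball",(471,88),(115,423)),("green",(325,184),(220,348)),("yellow",(256,227),(216,279)),("red",(190,271),(215,210))]:
    P,e=tri(SS(*s),TT(*t)); print(n,P.round(4),e.round(4))
W=atz("top",[TT(82,98),TT(245,95),TT(252,535),TT(95,540)],.05); print(W.round(4)); print(W.mean(0))
print(atz("top",[TT(220,348),TT(216,279),TT(215,210)],.054).round(4))
E
```

```text
ball [0.4235 0.3327 0.1319] 0.0002
green [0.4531 0.3102 0.0485] 0.0011
yellow [0.4828 0.3117 0.0489] 0.0004
red [0.5117 0.3129 0.0478] 0.0002
[[0.5591 0.3707 0.05  ]
 [0.5604 0.3001 0.05  ]
 [0.3749 0.2952 0.05  ]
 [0.372  0.3628 0.05  ]]
[0.46660045 0.33220641 0.05      ]
[[0.4536 0.3086 0.054 ]
 [0.4826 0.3106 0.054 ]
 [0.5116 0.3114 0.054 ]]
```

Both resistors are down in slots +75 and -25, the lever is clamped and the pointer is at the mark. The green tag is about 13 mm on the -x side of the selector centre, which is notch -0.16, the next one from parked. I'll push the ball about 28 mm in +x with shut fingers.

{"fn": "move_arm", "kwargs": {"motion": "-0.097 0.51 0 0; -0.097 0.51 0 0; -0.097 0.51 0 0; -0.097 0.51 0 0; -0.097 0.51 0 0; -0.097 0.51 0 0; -0.097 0.51 0 0; -0.097 0.51 0 0; -0.097 0.51 0 0; -0.097 0.51 0 0", "grip": 0, "force": 20}}

```text
clock: 30.48
position: [0.3779, 0.3355, 0.2271]
ee_rot: [-0.487, 0.513, 0.487, 0.513]
ft_force: [0.5, -0.3, -0.2]
grip_width: 0.001
```

{"fn": "move_arm", "kwargs": {"motion": "0 0 -0.04 0.1; 0 0 -0.08 0.1; 0 0 -0.102 0.1; 0 0 -0.102 0.1; 0 0 -0.102 0.1"}}

```text
clock: 31.1
position: [0.3796, 0.3341, 0.1266]
ee_rot: [0.511, -0.488, -0.511, -0.489]
ft_force: [0.2, 0.7, -0.1]
grip_width: -0.002
```

```bash
python3 - <<'E'
from h import *
o=get_obs();print(o["position"],o["ft_force"],o["grip_width"])
p,d=snap("scene","s17"); crop(p,360,280,480,390,6,"s17")
E
```

```text
[0.37959799 0.33409433 0.12658467] [ 0.16725713  0.67249626 -0.09399856] -0.0017516530020848838
```

View pics/s17.png

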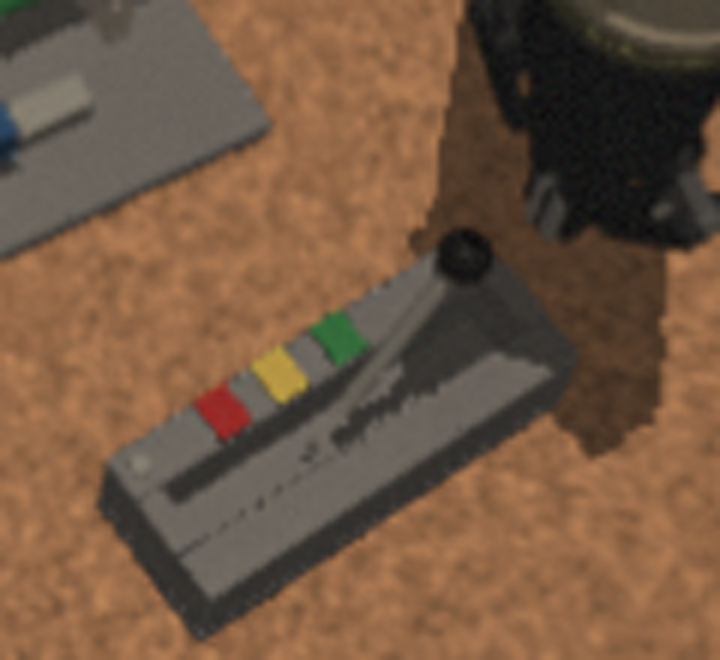

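```bash
python3 - <<'E'
from h import *
print((proj("scene",[[.3796,.3341,.1266],[.4235,.331,.132],[.3796,.3341,.18]])-[360,280])*6)
p,d=snap("top","t17"); crop(p,130,205,230,315,6,"t17"); print((proj("top",[[.3796,.3341,.1266],[.4235,.331,.132]])-[130,205])*6)
E
```

```text
[[551.02318196 210.04916216]
 [458.12578405 249.21784283]
 [577.63914542 144.70112663]]
[[231.74483903 530.33770908]
 [236.53104082 420.807038  ]]
```

View pics/t17.png

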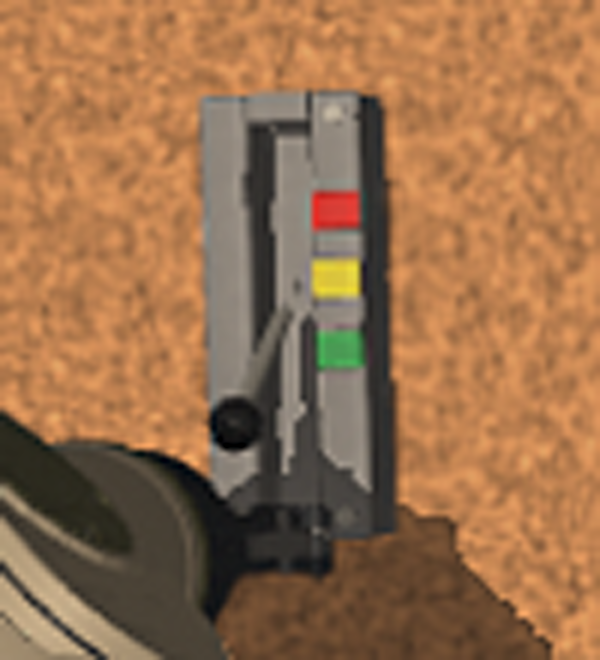

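{"fn": "move_arm", "kwargs": {"motion": "0.02 -0.002 0 0; 0.028 -0.002 0.002 0; 0.034 -0.002 0.004 0; 0.04 -0.002 0.006 0; 0.046 -0.002 0.008 0; 0.05 -0.002 0.008 0; 0.05 -0.002 0.008 0; 0.05 -0.002 0.008 0"}}

```text
clock: 32.2
position: [0.4284, 0.3325, 0.1332]
ee_rot: [-0.511, 0.489, 0.511, 0.488]
ft_force: [1.0, -0.5, 0.5]
grip_width: -0.0
```

```bash
python3 - <<'E'
from h import *
o=get_obs();print(o["position"],o["ft_force"],o["grip_width"])
p,d=snap("scene","s18"); crop(p,360,280,480,390,6,"s18")
p,d=snap("top","t18"); crop(p,130,205,230,315,6,"t18")
E
```

```text
[0.42844958 0.33253762 0.13323319] [ 0.96089349 -0.46826619  0.49052691] -0.0002414796183631479
```

View pics/s18.png

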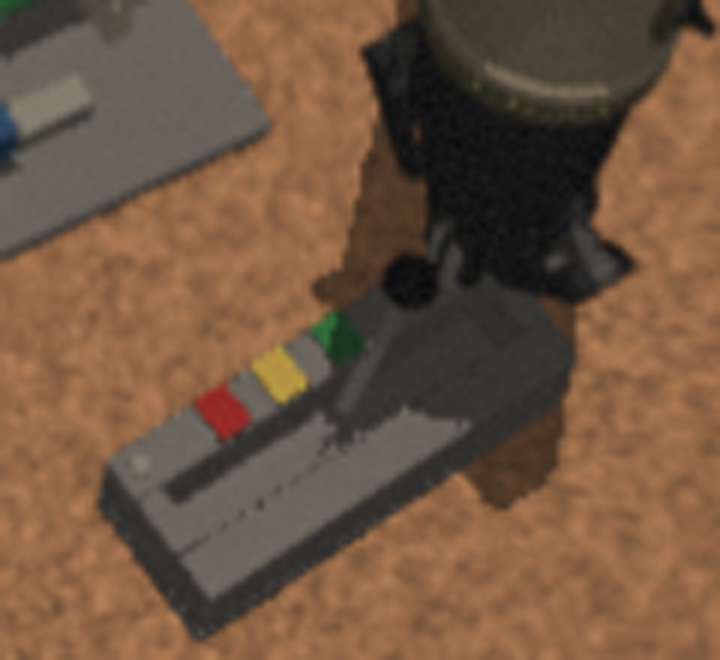

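View pics/t18.png

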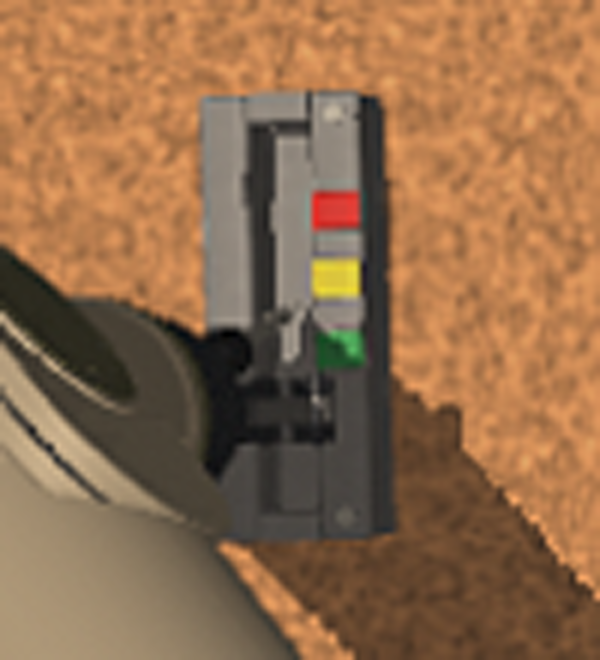

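The ball has moved to t18 (235,352), level with the green tag at row 348. Backing away.

{"fn": "move_arm", "kwargs": {"motion": "-0.04 0 0 0; -0.06 0 0 0; -0.06 0 0.06 0; -0.06 0.05 0.11 0; -0.1 0.11 0.11 0; -0.12 0.17 0.11 0; -0.15 0.23 0.11 0; -0.15 0.23 0.11 0; -0.15 0.23 0.11 0"}}

```text
clock: 33.42
position: [0.2777, 0.5632, 0.2429]
ee_rot: [-0.512, 0.488, 0.512, 0.488]
ft_force: [-0.2, -1.5, -0.1]
grip_width: -0.0
```

```bash
python3 - <<'E'
from meas import *
o=get_obs();print(o["clock"],o["position"],o["ft_force"],o["grip_width"])
p,d=snap("scene","s19"); crop(p,215,195,475,395,3,"s19")
p,d=snap("top","t19"); crop(p,140,150,410,320,3,"t19")
E
```

```text
33.425 [0.27773572 0.56321158 0.24288335] [-0.16759356 -1.45703423 -0.08996984] -0.0003486750841305513
```

View pics/s19.png

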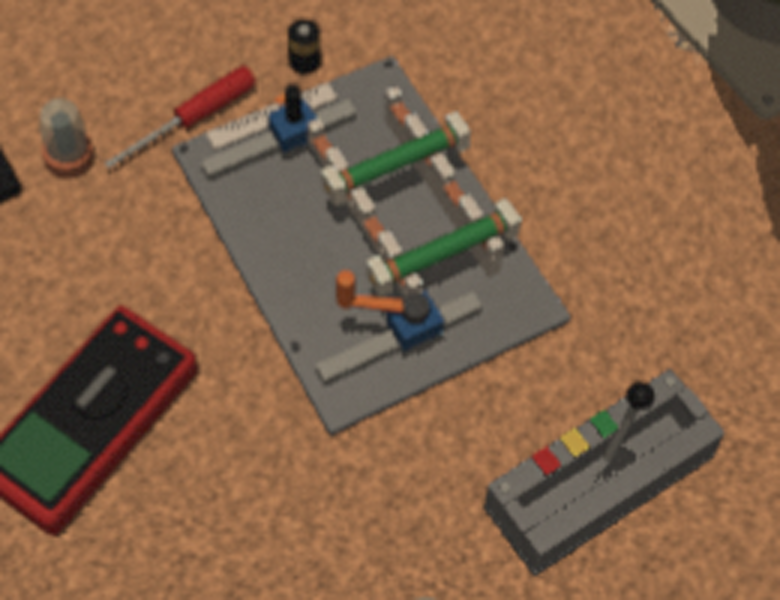

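View pics/t19.png

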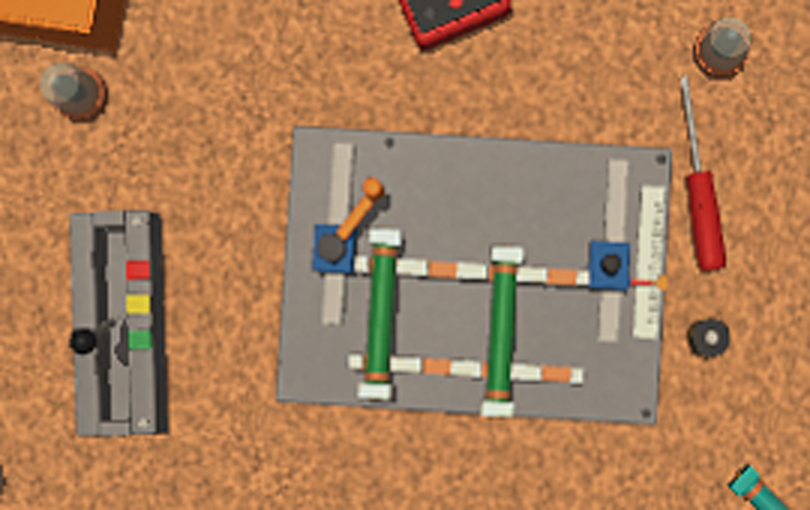

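```bash
python3 - <<'E'
from meas import *
A=lambda x,y:((x+.5)/3-.5+140,(y+.5)/3-.5+150)
B=lambda x,y:((x+.5)/3-.5+215,(y+.5)/3-.5+195)
c,s=np.cos(-.0555),np.sin(-.0555);M=np.array([[c,s],[-s,c]]);o=np.array([.4806,.0304])
rg=lambda P:(np.r_[M@(P[:2]-o),P[2]]*1000).round(1)
b,e=tri(B(640,396),A(83,341));g,_=tri(B(604,424),A(139,340))
u=np.array([np.cos(.046),np.sin(.046)]);print("ball",b,"tag",g,"dx",((b-g)[:2]@u).round(4))
k,_=tri(B(345,276),A(373,186));v,_=tri(B(418,302),A(331,247));k,v=rg(k),rg(v);print("knob",k,v,"clamp",np.arctan2(k[1]-v[1],k[0]-v[0])+.6)
pt=rg(atz("top",[A(640,283)],.017)[0]);mk=rg(atz("top",[A(661,283)],.0145)[0]);print("pointer",pt,"mark",mk)
for a,t in [((380,269),(385,237)),((510,213),(375,391)),((335,179),(507,254)),((457,126),(498,408))]:
    P,e=tri(B(*a),A(*t));print("block top",rg(P))
_,d=load("top0");_,d=load("t19");P=cloud("top",d)
for x,y in [(381,315),(502,330)]:
    u_,v_=np.round(A(x,y)).astype(int);print("tube top z",P[v_,u_].round(4))
E
```

```text
ball [0.45157297 0.33422889 0.14021874] tag [0.45254316 0.31057953 0.04786615] dx 0.0001
knob [93.5 83.4 97.4] [ 42.8 118.4  67.2] clamp -0.004210099157576308
pointer [  30.9 -142.7   17. ] mark [  32.  -160.9   14.5]
block top [54.5 74.  64. ]
block top [-74.2  75.   61.6]
block top [ 46.  -27.7  61.9]
block top [-81.3 -28.3  60.3]
tube top z [0.4737 0.1032 0.0633]
tube top z [0.4617 0.0035 0.0695]
```

```bash
python3 - <<'E'
from meas import *
p,d=camera("top"); crop(p,255,215,335,295,9,"t20")
P=cloud("top",d)
hsv=cv2.cvtColor(p,cv2.COLOR_RGB2HSV)
m=((hsv[...,0]>50)&(hsv[...,0]<78)&(hsv[...,1]>110)&(hsv[...,2]>50)).astype(np.uint8); m[:,:240]=0;m[:,350:]=0
k,l,st,c=cv2.connectedComponentsWithStats(m)
for i in range(1,k):
    if st[i,4]<100: continue
    v,u=np.where(l==i);q=P[v,u];q=q[(q[:,2]>.05)&(q[:,2]<.08)]
    hi=q[q[:,0]>np.percentile(q[:,0],70)];lo=q[q[:,0]<np.percentile(q[:,0],30)]
    print(c[i],"z far/near p80",np.percentile(hi[:,2],80),np.percentile(lo[:,2],80))
E
```

```text
[266.58490566 254.35471698] z far/near p80 0.06603978760012716 0.06728466242344991
[306.92418773 260.11552347] z far/near p80 0.06724457353532994 0.06715834554075681
```

View pics/t20.png

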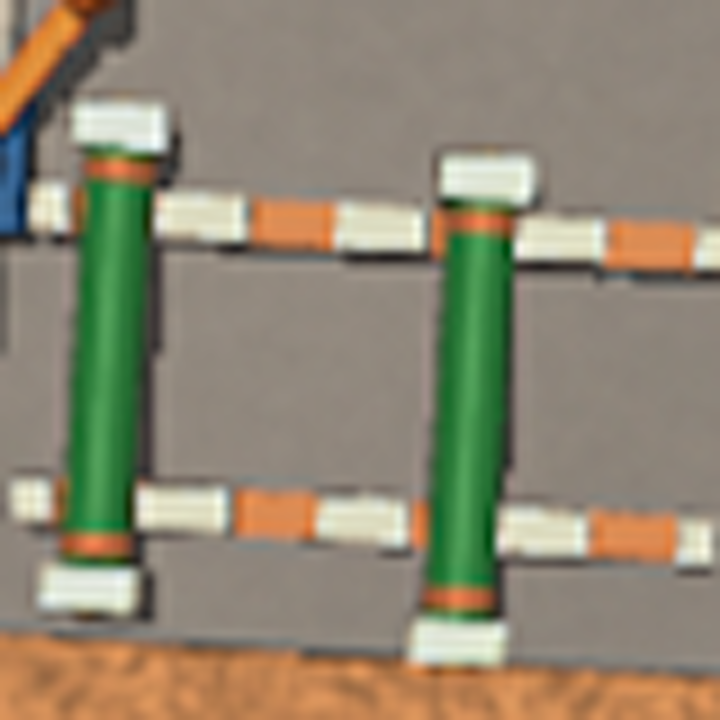

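Both tubes are level with tops at about 66–67 mm (axis about 56 mm), and all blocks are clear outside the bars. Handing in.

```bash
python3 -c "
from workcell import *
print(hand_in()); print(get_obs()['clock'])"
```

```text
the job is handed in; nothing more can be done
None
the job is handed in; nothing more can be done
```

The rig is set up and the job was handed in at about 34 s of the 210 s; no verdict is reported. I freed the clamp, slid the carriage to the mark and clamped it again. I then laid the two green resistors in slots y = +75 and y = -25 and pushed the feed lever one notch, into the green one.

What my last checks showed:

| Check | Measured | Limit |
|---|---|---|
| Pointer to mark | within about 1 mm | 4 mm |
| Clamp lever from its stop | about 0 rad | 0.25 rad |
| Resistor axis height | about 56–57 mm | 51–60.5 mm |
| Feed ball to green tag, along the selector | about 0 mm | 10 mm |

- **Resistors:** both lie level, with all white blocks outside the bars. The one in slot -25 sits about 9 mm off midway towards the robot. Its far block clears the movable bar by only a few millimetres.
- **Bystanders:** the tubes are standing. They and the battery look unmoved in the pictures. I did not check the can at the end, but nothing went near it.
- **Measurements that disagreed:** the two cameras differed by up to 6 mm in y and put triangulated block tops about 9 mm too low. I relied on the robot's own position and the depth readings for heights instead.

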